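# Fetch the sample tin from behind the tall containers and weigh it

### The job

The flat sample tin at the back of the timber tray has to go on the scale. Stand the three tall containers crowded round it (round jar, bottle, square jar) on the steel drip tray, set the tin upright in the middle of the scale's pan, then put each container back upright on the spot in the timber tray where it stood at the start. Tip none of them over, and leave the two small dishes in the timber tray where they are.

Things in the scene. Friction and masses are not known exactly. Their poses are not given: they have to be found in the camera images.
- round_jar_mid (a point): Tall round white plastic jar with a wide orange screw lid (60 mm across, almost as wide as the jar): 62 mm diameter, 92 mm tall, straight side from the foot up to 68 mm (the place to grip; the upper part of it is clear of the tin, dishes and tray sides). The point is its centre, 46 mm above its foot; z is up along the jar. About 0.22 kg. It starts in one of the three tall containers' places in the timber tray.
- bottle_mid (a point): Tall round white plastic bottle with shoulders and a narrow orange cap (31 mm across): body 56 mm diameter, straight side up to 66 mm (the place to grip, as on the round jar), 96 mm tall in all. The point is its centre, 48 mm above its foot; z is up along the bottle. About 0.18 kg. It starts in one of the three tall containers' places.
- square_jar_mid (a point): Tall square white plastic jar, 54 mm by 54 mm with rounded edges, with a round orange lid (48 mm across): flat sides up to 68 mm (the place to grip), 88 mm tall in all. The point is its centre, 44 mm above its foot; x and y point out of its flat sides, z is up. About 0.22 kg. It starts in one of the three tall containers' places.
- tin_mid (a point): Flat round bare-metal sample tin with slip lid: 56 mm diameter at the lid (top 12 mm), 54 mm below it, 40 mm tall. The point is its centre, 20 mm above its foot; z is up. About 0.12 kg. It starts in the middle of the timber tray's back row, with a tall container on its left, on its right and in front of it, 70 mm away centre to centre; they are about twice as tall as the tin, so a gripper cannot come down round it until they are gone.
- dish0_mid (a point): Small low open steel dish, 42 mm diameter, 18 mm tall, in the front right corner of the timber tray (the tray's -x, -y corner), beside the tall container in front: not to be moved. The point is its centre, 9 mm above its foot.
- dish1_mid (a point): The same kind of small steel dish in the front left corner of the timber tray (-x, +y corner): not to be moved. The point is its centre, 9 mm above its foot.
- rack_floor (a point): Fixed timber tray (light wood, low sides, open top) in which the containers, tin and dishes stand: 172 mm deep (x) by 236 mm wide (y) outside, sides 12 mm thick and 30 mm high above the bench, floor 8 mm above the bench. The point is the middle of its inner floor; x points to its back (away from the robot), y to its left, z up. Back row of places at x = +35 mm, y = -70, 0 (tin), +70 mm; front row at x = -35 mm, y = -70 (dish), 0, +70 mm (dish); all within a few mm.
- tray_floor (a point): Fixed steel drip tray, empty, to one side (left or right) of the timber tray: 360 mm long (x) by 160 mm wide (y) outside, with a thin rim 4 mm thick that stands 14 mm above the bench (with a rolled edge to 17 mm). The point is the middle of its inner floor, 4 mm above the bench; x runs along its length, y across, z up. The three tall containers stand here, side by side, while the tin is fetched.
- pan_middle (a point): Bench scale on the other side of the timber tray: grey body 235 mm (x) by 175 mm (y), 46 mm high, black display panel towards the robot, and a fixed flat round steel pan, 140 mm diameter, whose top is 60 mm above the bench. The point is the middle of the pan's top face; x points away from the robot along the scale's body, z up.
Not all that is in view belongs to the job. Leave any pink or red look-alike of the part that bears tin_mid alone.

How it is judged:
On the way, in this order (a step that is already met when the one before it is completed fails the run):
1. all three tall containers stand upright on the steel drip tray, let go (x of round_jar_mid in the frame of tray_floor between -0.152 and 0.152 m and y of round_jar_mid in the frame of tray_floor between -0.053 and 0.053 m and z of round_jar_mid in the frame of tray_floor between 0.04 and 0.052 m and angle between each of round_jar_mid, bottle_mid, square_jar_mid's own z axis and vertical below 0.12 rad and contact force between the fingers and round_jar below 0.3 N and linear speed of each of round_jar, bottle, square_jar below 0.02 m/s and x of bottle_mid in the frame of tray_floor between -0.152 and 0.152 m and y of bottle_mid in the frame of tray_floor between -0.053 and 0.053 m and z of bottle_mid in the frame of tray_floor between 0.042 and 0.054 m and contact force between the fingers and bottle below 0.3 N and x of square_jar_mid in the frame of tray_floor between -0.152 and 0.152 m and y of square_jar_mid in the frame of tray_floor between -0.053 and 0.053 m and z of square_jar_mid in the frame of tray_floor between 0.038 and 0.05 m and contact force between the fingers and square_jar below 0.3 N), for 0.1 s.
2. the tin stands upright in the middle of the scale's pan, let go (horizontal distance between tin_mid and pan_middle below 0.015 m and z of tin_mid in the frame of pan_middle between 0.015 and 0.025 m and angle between tin_mid's own z axis and vertical below 0.12 rad and contact force between the fingers and tin below 0.3 N and linear speed of tin below 0.02 m/s), for 0.1 s.
At the end, for the whole second after the job is handed in: The tin stands upright on the scale's pan, its centre within 15 mm of the pan's middle, and each tall container stands upright in the timber tray with its centre within 15 mm of where it was at the start; everything is let go and at rest (all of step 2 and distance of each of round_jar_mid, bottle_mid, square_jar_mid from where it was at the start of the episode below 0.015 m and angle between each of round_jar_mid, bottle_mid, square_jar_mid's own z axis and vertical below 0.12 rad and contact force between the fingers and round_jar below 0.3 N and linear speed of each of round_jar, bottle, square_jar below 0.02 m/s and contact force between the fingers and bottle below 0.3 N and contact force between the fingers and square_jar below 0.3 N); the robot touches nothing.
It fails at once if a tall container or the tin is tipped by more than about 35 degrees (angle between any of round_jar_mid, bottle_mid, square_jar_mid, tin_mid's own z axis and vertical above 0.6 rad).
It fails at once if a small dish in the timber tray is moved by more than 15 mm (distance of any of dish0_mid, dish1_mid from where it was at the start of the episode above 0.015 m).
It also fails if it takes over 138 s, if anything falls off the work surface, if the arm or the gripper's body presses on something with over 40 N, if the wrist force passes 120 N, or if a joint passes its speed limit or range.

### The arm

A 7-joint arm with a two-finger parallel gripper is mounted at the origin on the work surface. World frame = base frame: x ahead of the robot, y to its left, z up, the work surface at z = 0. Lengths are in m, angles in rad, forces in N, time in s.
With the tool pointing down it reaches from about 0.425 to 0.925 m from the base axis. Payload 6.8 kg.
Tool frame: the origin (TCP) lies at the very end of the fingers, on their centre line; the grasp point (between the pads) lies 19 mm behind it; z points along the fingers, y is the line along which they close (so a half turn about z gives the same grasp; the last joint's range is limited). The gripper opens to 85 mm and grips with 20 to 120 N. Pads are 22 mm wide; open, the fingers measure 114 mm over their backs; the gripper's body (76 mm by 85 mm) begins 54 mm behind the grasp point. The pads swing forward as they close: fully open they stand 13 mm farther back than shut.
Start: joints at [-1.36, 0.477, 0.022, 1.555, -0.011, 1.109, -0.083], TCP at [0.212, 0.641, 0.231] pointing down, gripper open.
Joint ranges: [-2.96, 2.96], [-0.34, 2.1], [-1.41, 1.46], [0.24, 2.44], [-1.37, 4.51], [0.17, 1.92], [-2.96, 2.96]. Speed limits (rad/s): [2.39, 2.39, 3.14, 3.14, 3.14, 3.14, 3.14].

### API

Orientations are given as a unit quaternion [w, x, y, z].
In Python, from station import telemetry, viewer, job, search_frame, cut_out gives the robot as it stands. The module is installed in compiled form; this text tells all that it offers.
- The arm moves only by the shell command python3 -m crank 'ROWS' [FORCE]. ROWS is JSON, a list of rows, each an object with "delta_rot": the turn, a rotation vector about the tool's x, y, z in degrees, a list of three; "xyz": the shift along the tool's x, y, z in m, a list of three; "fingers": the gripper command: -1 is fully open, 1 is shut, values between are in proportion. In form: [{"delta_rot": [ax, ay, az], "xyz": [dx, dy, dz], "fingers": fingers}, ...]. A call has 1 to 10 rows; each row is the pose to reach, as a shift and turn from the pose commanded when the call began, along the tool's axes at that moment; what a row does not reach only later rows make up. A row lasts 1/10 s, in which the tool goes at most 50 mm and 8.59 degrees, less where a joint would pass 70% of its speed; a pose out of reach is approached as far as the arm can. A call with a gripper value outside its range is refused whole. The fingers move at their own pace and stop on an object; FORCE is the grip in N (left out, the last holds). Time passes only in rows, so rows that repeat a pose let the fingers close. It gives the time, the measured TCP pose, the force, the opening and the grip force at its end, in the units of the state.
- telemetry.get_obs(): the state, without advancing time (a new reading comes with each control period).
- viewer.read_camera(name): name is "side" or "top" or "wrist"; returns a dict with "img" (400x640x3 uint8, red, green, blue), "fx", "fy", "cx", "cy" (pixels), "origin" and "rotation" of the camera in the world. Camera axes: x right, y up, looking along -z (the intrinsics and any distortion apply to the point x, -y, -z); pixel columns grow to the right and rows downward; lengths in m; the calibration is good to about 2 mm. A picture is of the moment at which its call begins. There is no depth.
- job.hand_in(): hands the job in; it is judged then, once.
Trained networks look in the newest picture that a camera, given by its name, has taken for a name from the list of things; names that differ only in an ending like _2 or _b are one class to them, and where a whole thing is asked for, a point or a joint stands for the part that bears it (a point fixed in the world has none). Each returns a list of dicts, best first, with "score" (0 to 1); they miss things now and then, are a little off and sometimes report something else, mostly with a low value. They report only what shows in the picture. A call takes as long as a camera call. They do not tell look-alikes from the thing itself.
- search_frame(camera, thing): "pixel" ([column, row] in pixels, amid what is visible of it).
- cut_out(camera, thing): "pixels" (400x640 bool, what is visible of it) and "pixel" ([column, row] in pixels, amid what is visible of it).
The state is a dict: "t": time; "q": joint angles; "joint_vel": joint speeds; "joint_torque": joint torques, N m; "eef_pos": TCP position; "tool_rot": TCP orientation; "contact_force": force on the tool from outside, world axes, zero at the start; "torque": the same for the moment, N m; "gripper_width": opening from 0.0 (shut) to 1.0 (fully open); "grasp_force": force on a finger pad.
Only numpy, scipy, OpenCV 4.12 (cv2) and the standard library are available. Lean on these libraries where they do the work, as an engineer would, in place of code of your own. Each camera call takes 0.05 s, during which the arm holds its last target. There are 200 camera calls.

## Working session

There is one attempt and no reset: what is moved stays moved. The work goes in short steps, Python scripts to look and compute and a shell command to move; the robot and the scene stay as the last step left them, time stands still between calls to the robot, and variables do not carry over. Pictures are saved under pics/ and viewed, at most 14 in all, crops included, and the job is handed in when it is done.

```bash
mkdir -p pics; cat > h.py <<'E'
import numpy as np, cv2
from scipy.spatial.transform import Rotation as R
from station import telemetry, viewer, job, search_frame, cut_out
def cam(n):
    return viewer.read_camera(n)
def ray(c,p):
    d=np.array([(p[0]-c['cx'])/c['fx'],-(p[1]-c['cy'])/c['fy'],-1.0])
    return np.array(c['origin']),np.array(c['rotation']).reshape(3,3)@d
def atz(c,p,z):
    o,d=ray(c,p); return o+d*(z-o[2])/d[2]
def proj(c,X):
    v=np.array(c['rotation']).reshape(3,3).T@(np.array(X)-c['origin'])
    return [c['cx']+c['fx']*v[0]/-v[2], c['cy']-c['fy']*v[1]/-v[2]]
def save(c,n): cv2.imwrite('pics/'+n+'.png',c['img'][:,:,::-1])
def obs():
    o=telemetry.get_obs(); return o
E
python3 - <<'E'
from h import *
o=obs(); print(o)
for n in ['top','side','wrist']:
    c=cam(n); save(c,n+'0'); print(n,{k:np.round(v,3).tolist() for k,v in c.items() if k!='img'})
    for k,z in [('round_jar_mid',.054),('bottle_mid',.056),('square_jar_mid',.052),('tin_mid',.028),('dish0_mid',.017),('rack_floor',.008),('tray_floor',.004),('pan_middle',.06)]:
        for r in search_frame(n,k)[:3]:
            print(k,np.round(r['pixel'],1),round(r['score'],2),np.round(atz(c,r['pixel'],z),3))
E
```

```text
{'t': 0.0, 'q': array([-1.3600972 ,  0.47777366,  0.02234003,  1.55646771, -0.01151365,
        1.10928801, -0.08306648]), 'joint_vel': array([-0.00016403,  0.0005811 ,  0.00024018,  0.00092364,  0.00057818,
       -0.00079713,  0.00050544]), 'joint_torque': array([ 4.26642337e-04, -5.96437204e+01,  1.60788216e+00, -2.81207532e+01,
        1.22758158e-02,  9.04880231e-03,  9.07703651e-06]), 'eef_pos': array([0.21138684, 0.64041829, 0.23033658]), 'tool_rot': array([-8.31106555e-05,  1.58701346e-01,  9.87326220e-01, -9.00524862e-04]), 'contact_force': array([ 1.23686156, -0.93615518,  0.30014624]), 'torque': array([ 0.05442913,  0.01611961, -0.01564768]), 'grasp_force': 0.0, 'gripper_width': 1.0040189050858073}
top {'fx': 460.479, 'fy': 460.479, 'cx': 320.464, 'cy': 190.048, 'origin': [0.461, 0.019, 1.064], 'rotation': [0.708, 0.045, -0.059, -0.703]}Traceback (most recent call last):
  File "<stdin>", line 7, in <module>
  File "h.py", line 10, in atz
    o,d=ray(c,p); return o+d*(z-o[2])/d[2]
        ~~~^^^^^
  File "h.py", line 8, in ray
    return np.array(c['origin']),np.array(c['rotation']).reshape(3,3)@d
                                 ~~~~~~~~~~~~~~~~~~~~~~~~~~~~~~~^^^^^
ValueError: cannot reshape array of size 4 into shape (3,3)
```

View pics/top0.png

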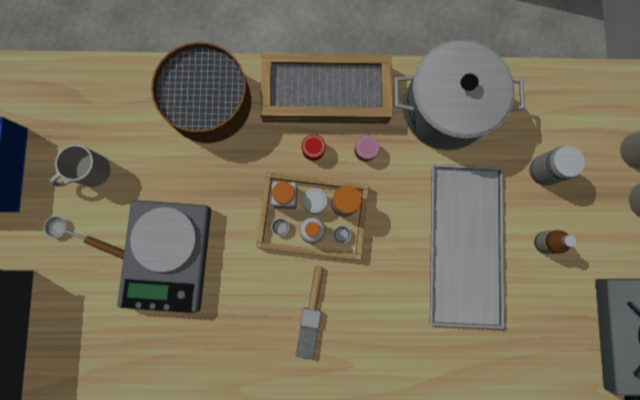

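```bash
python3 - <<'E'
s=open('h.py').read().replace("np.array(c['rotation']).reshape(3,3)","R.from_quat(np.array(c['rotation']),scalar_first=True).as_matrix()")
open('h.py','w').write(s)
E
python3 - <<'E'
from h import *
cs={}
for n in ['top','side']:
    c=cam(n); cs[n]=c; save(c,n+'1'); print(n,list(c.keys()),np.round(c['origin'],3))
    for k,z in [('round_jar_mid',.054),('bottle_mid',.056),('square_jar_mid',.052),('tin_mid',.028),('dish0_mid',.017),('rack_floor',.008),('tray_floor',.004),('pan_middle',.06)]:
        for r in search_frame(n,k)[:3]:
            print(k,np.round(r['pixel'],1),round(r['score'],2),np.round(atz(c,r['pixel'],z),3))
c=cs['top']; im=cv2.resize(c['img'][130:275,235:395],None,fx=5,fy=5,interpolation=cv2.INTER_CUBIC)[:600]
cv2.imwrite('pics/topcrop.png',im[:600,:800,::-1])
# rims by colour: orange lids
hsv=cv2.cvtColor(c['img'],cv2.COLOR_RGB2HSV)
m=((hsv[...,0]>5)&(hsv[...,0]<16)&(hsv[...,1]>190)&(hsv[...,2]>130)).astype(np.uint8)
for i,(st,ce) in enumerate(zip(*cv2.connectedComponentsWithStats(m)[2:])):
    if st[4]>60: print(st,ce,np.round(atz(c,ce,.1),3))
E
```

```text
top ['img', 'fx', 'fy', 'cx', 'cy', 'origin', 'rotation'] [0.461 0.019 1.064]
round_jar_mid [347.7 199.1] 0.92 [ 0.59  -0.061  0.054]
bottle_mid [313.  232.5] 0.86 [0.516 0.015 0.056]
square_jar_mid [283.6 193.2] 0.6 [0.602 0.081 0.052]
tin_mid [312.3 148.5] 0.91 [0.71  0.018 0.028]
tin_mid [313.5 198.2] 0.84 [0.595 0.015 0.028]
tin_mid [365.8 148.9] 0.73 [ 0.711 -0.105  0.028]
dish0_mid [340.2 231.8] 0.7 [ 0.52  -0.047  0.017]
dish0_mid [466.6 247.1] 0.25 [ 0.487 -0.334  0.017]
rack_floor [315.1 218.3] 0.94 [0.551 0.01  0.008]
rack_floor [281.8 227.8] 0.56 [0.529 0.086 0.008]
rack_floor [313.1 229.8] 0.25 [0.525 0.015 0.008]
tray_floor [468.8 247. ] 0.56 [ 0.488 -0.344  0.004]
pan_middle [163.3 257.5] 0.74 [0.46  0.335 0.06 ]
side ['img', 'fx', 'fy', 'cx', 'cy', 'origin', 'rotation'] [ 0.39  -0.816  0.617]
round_jar_mid [326.5 216.6] 0.63 [ 0.583 -0.041  0.054]
bottle_mid [295.3 210.2] 0.76 [0.516 0.002 0.056]
square_jar_mid [318.7 188.3] 0.79 [0.596 0.093 0.052]
tin_mid [389.  237.2] 0.56 [ 0.712 -0.121  0.028]
tin_mid [313.7 214.8] 0.43 [0.563 0.011 0.028]
tin_mid [258.7 165.1] 0.41 [0.459 0.312 0.028]
dish0_mid [299.6 231.9] 0.69 [ 0.518 -0.035  0.017]
dish0_mid [321.7 189.4] 0.44 [0.616 0.142 0.017]
rack_floor [308.1 236.4] 0.58 [ 0.536 -0.046  0.008]
tray_floor [318.9 339.2] 0.55 [ 0.493 -0.339  0.004]
pan_middle [258.7 165.1] 0.81 [0.455 0.251 0.06 ]
[     0      0    640    400 255057] [319.48990618 199.49709281] [0.583 0.002 0.1  ]
[273 183  21  20 305] [282.98360656 192.29180328] [0.598 0.079 0.1  ]
[334 187  27  25 528] [346.97348485 198.94128788] [ 0.585 -0.056  0.1  ]
[307 224  12  11 110] [312.28181818 228.90909091] [0.521 0.017 0.1  ]
```

View pics/topcrop.png

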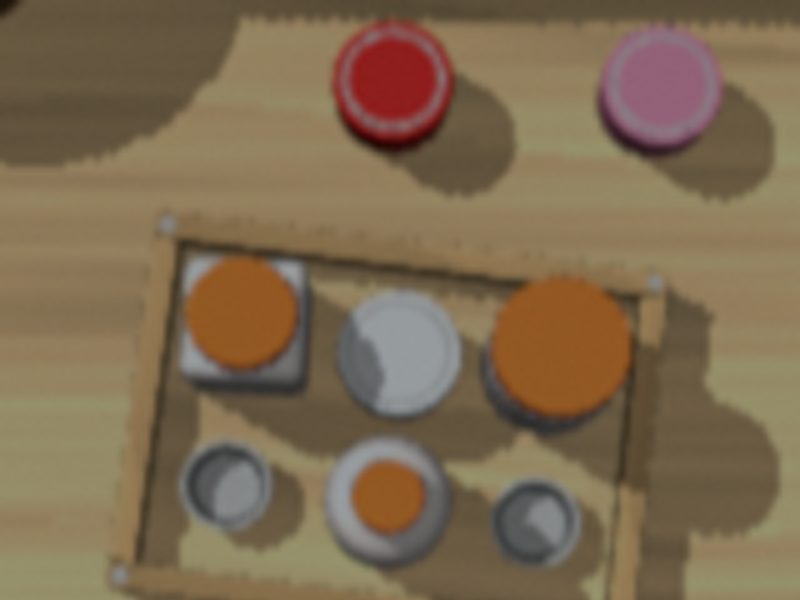

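View pics/side1.png

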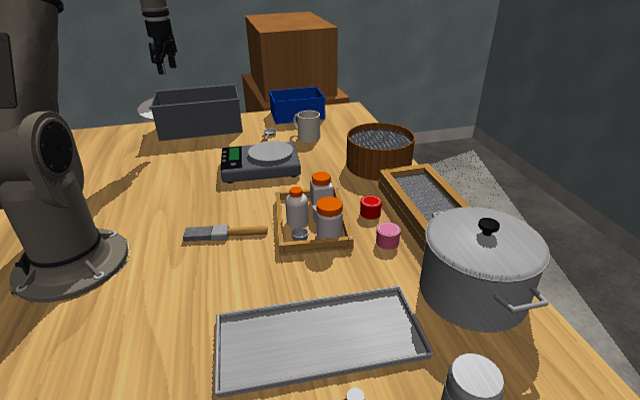

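```bash
python3 - <<'E'
from h import *
c=cam('top')
cr=[atz(c,[235+x/5,130+y/5],.03)[:2] for x,y in [(167,223),(655,284),(120,575)]]
print('corners',np.round(cr,4)); v=cr[0]-cr[1]; print('w',np.linalg.norm(v),'yaw',np.degrees(np.arctan2(-v[0],v[1])), 'd',np.linalg.norm(cr[0]-cr[2]))
ctr=(cr[1]+cr[2])/2; print('rack ctr',ctr)
yaw=np.arctan2(-v[0],v[1])
for n,p in [('sq',(35,70)),('tin',(35,0)),('rd',(35,-70)),('bt',(-35,0))]:
    a=np.array(p)/1000; print(n,np.round(ctr+[np.cos(yaw)*a[0]-np.sin(yaw)*a[1],np.sin(yaw)*a[0]+np.cos(yaw)*a[1]],4))
for n,p,z in [('sq',(282.98,192.29),.096),('rd',(346.97,198.94),.1),('bt',(312.28,228.91),.104),('tin',(315,200.8),.048),('d0',(342.4,234.5),.026),('d1',(280.4,227),.026)]:
    print('lid',n,np.round(atz(c,p,z),4))
for k,z in [('tray_floor',.015),('pan_middle',.06)]:
    for r in cut_out('top',k)[:1]:
        m=r['pixels'].astype(np.uint8); cnt=max(cv2.findContours(m,0,2)[0],key=cv2.contourArea); b=cv2.minAreaRect(cnt)
        P=np.array([atz(c,p,z)[:2] for p in cv2.boxPoints(b)]); print(k,b,np.round(P,3),P.mean(0), cv2.minEnclosingCircle(cnt), np.round(atz(c,b[0],z),3))
g=cv2.medianBlur(cv2.cvtColor(c['img'],cv2.COLOR_RGB2GRAY),3)
h=cv2.HoughCircles(g,cv2.HOUGH_GRADIENT,1.2,30,param1=80,param2=20,minRadius=28,maxRadius=38)
for q in h[0]:
    if 110<q[0]<215 and 190<q[1]<300: print('pan',q,np.round(atz(c,q[:2],.06),4))
E
```

```text
corners [[ 0.6479  0.1175]
 [ 0.6217 -0.1048]
 [ 0.4886  0.1349]]
w 0.2238315849345166 yaw -6.707618474505124 d 0.16015117183148964
rack ctr [0.55518033 0.01506245]
sq [0.5981 0.0805]
tin [0.5899 0.011 ]
rd [ 0.5818 -0.0585]
bt [0.5204 0.0192]
lid sq [0.5981 0.0796 0.096 ]
lid rd [ 0.5845 -0.0558  0.1   ]
lid bt [0.5206 0.0169 0.104 ]
lid tin [0.5864 0.0112 0.048 ]
lid d0 [ 0.5133 -0.0511  0.026 ]
lid d1 [0.5292 0.0884 0.026 ]
tray_floor ((466.5, 246.0), (162.0, 73.0), 90.0) [[ 0.677 -0.257]
 [ 0.678 -0.428]
 [ 0.311 -0.409]
 [ 0.311 -0.246]] [ 0.49436458 -0.33499017] ((467.0, 246.0), 87.4643783569336) [ 0.49  -0.335  0.015]
pan_middle ((164.17898559570312, 256.6700439453125), (84.79418182373047, 111.79532623291016), 5.7823920249938965) [[0.354 0.428]
 [0.59  0.42 ]
 [0.573 0.236]
 [0.337 0.25 ]] [0.46384014 0.33341517] ((163.5, 257.0), 66.93476867675781) [0.462 0.334 0.06 ]
pan [161.40001 239.40001  31.96   ] [0.4985 0.3415 0.06  ]
```

```bash
python3 -m crank '[{"delta_rot":[0,0,8],"xyz":[-0.04,-0.03,0],"fingers":-1},{"delta_rot":[0,0,16],"xyz":[-0.08,-0.06,0],"fingers":-1},{"delta_rot":[0,0,24],"xyz":[-0.12,-0.09,0],"fingers":-1},{"delta_rot":[0,0,32],"xyz":[-0.16,-0.12,0],"fingers":-1},{"delta_rot":[0,0,40],"xyz":[-0.2,-0.15,0],"fingers":-1},{"delta_rot":[0,0,48],"xyz":[-0.24,-0.18,0],"fingers":-1},{"delta_rot":[0,0,56],"xyz":[-0.28,-0.21,0],"fingers":-1},{"delta_rot":[0,0,64],"xyz":[-0.32,-0.24,0],"fingers":-1},{"delta_rot":[0,0,72],"xyz":[-0.36,-0.27,0],"fingers":-1},{"delta_rot":[0,0,78.4],"xyz":[-0.4,-0.3,0],"fingers":-1}]' 30
python3 - <<'E'
from h import *
o=obs(); r=R.from_quat(o['tool_rot'],scalar_first=True).as_matrix(); print(o['t'],o['eef_pos'],np.round(r,3),o['q'],o['contact_force'])
c=cam('wrist'); save(c,'w1'); print(c['origin'])
E
```

```text
t: 2.15
eef_pos: [0.4983, 0.2291, 0.2317]
tool_rot: [-0.0, 0.749, 0.663, 0.001]
contact_force: [1.2, 1.7, 0.2]
gripper_width: 0.997
grasp_force: 0.0
2.15 [0.49827992 0.22911525 0.2317482 ] [[ 0.121  0.993  0.001]
 [ 0.993 -0.121  0.001]
 [ 0.001  0.001 -1.   ]] [-0.9202671   0.28219272  0.45823303  1.8851482  -0.14687462  1.00599337
 -0.52040082] [1.24523162 1.69654283 0.17523116]
[0.50824116 0.30290361 0.37410589]
```

View pics/w1.png

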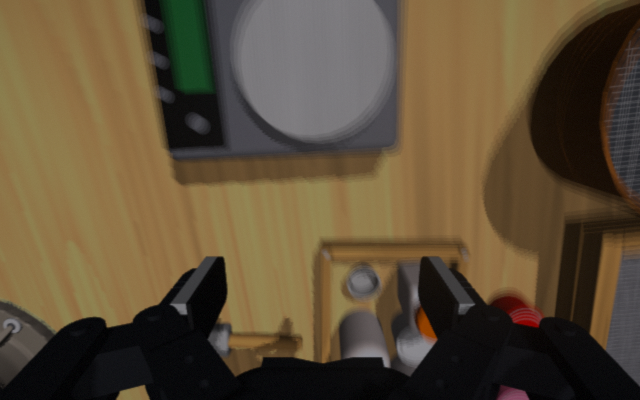

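```bash
python3 - <<'E'
from h import *
c=cam('wrist'); g=c['img'].mean(2)
gg=cv2.medianBlur(g.astype(np.uint8),5)
h=cv2.HoughCircles(gg,cv2.HOUGH_GRADIENT,1.2,100,param1=60,param2=20,minRadius=70,maxRadius=95)
for q in h[0][:4]: print('pan',q,np.round(atz(c,q[:2],.06),4),q[2]*(c['origin'][2]-.06)/c['fx'])
E
python3 -m crank '[{"delta_rot":[0,0,0],"xyz":[-0.04,0.02,-0.01],"fingers":-1},{"delta_rot":[0,0,0],"xyz":[-0.08,0.035,-0.02],"fingers":-1},{"delta_rot":[0,0,0],"xyz":[-0.12,0.053,-0.03],"fingers":-1},{"delta_rot":[0,0,0],"xyz":[-0.16,0.07,-0.04],"fingers":-1},{"delta_rot":[0,0,0],"xyz":[-0.2,0.087,-0.05],"fingers":-1},{"delta_rot":[0,0,0],"xyz":[-0.24,0.105,-0.05],"fingers":-1},{"delta_rot":[0,0,0],"xyz":[-0.25,0.108,-0.05],"fingers":-1},{"delta_rot":[0,0,0],"xyz":[-0.25,0.108,-0.05],"fingers":-1},{"delta_rot":[0,0,0],"xyz":[-0.25,0.108,-0.05],"fingers":-1}]'
python3 - <<'E'
from h import *
c=cam('wrist'); save(c,'w2'); print(c['origin'],c['fx'])
Z=dict(round_jar_mid=.1,bottle_mid=.104,square_jar_mid=.096)
hsv=cv2.cvtColor(c['img'],cv2.COLOR_RGB2HSV)
m=((hsv[...,0]>5)&(hsv[...,0]<16)&(hsv[...,1]>190)&(hsv[...,2]>110)).astype(np.uint8)
for st,ce in zip(*cv2.connectedComponentsWithStats(m)[2:]):
    if 300<st[4]<100000: print(st,ce,np.round(atz(c,ce,.1),4))
for k in ['tin_mid','dish0_mid','rack_floor']:
    for r in search_frame('wrist',k)[:3]: print(k,r['pixel'],r['score'],np.round(atz(c,r['pixel'],.045),4))
E
```

```text
pan [312.6       36.600002  94.240005] [0.5142 0.3462 0.06  ] 0.0901915927124893
pan [597.    97.8   78.28] [0.7653 0.2602 0.06  ] 0.07491720454057733
pan [400.2     343.80002  92.92   ] [0.5677 0.0127 0.06  ] 0.08892829097199784
pan [270.6  252.6   87.64] [0.4404 0.148  0.06  ] 0.08387511321661954
t: 3.15
eef_pos: [0.5753, -0.0282, 0.2809]
tool_rot: [-0.001, 0.746, 0.665, 0.0]
contact_force: [0.3, -0.6, 0.6]
gripper_width: 0.998
grasp_force: 0.0
[0.58501174 0.04558743 0.42329753] 328.5228185697029
[ 309   29   52   55 2142] [333.77637722  56.48366013] [0.5995 0.082  0.1   ]
[246 120  31  33 775] [260.78967742 135.81290323] [0.5216 0.0194 0.1   ]
[ 307  170   57   57 2511] [335.08960573 198.91716448] [ 0.5867 -0.0525  0.1   ]
tin_mid [435.0, 109.7] 0.64 [0.708 0.021 0.045]
tin_mid [438.4, 208.4] 0.58 [ 0.7103 -0.0955  0.045 ]
tin_mid [327.1, 128.1] 0.55 [0.5867 0.0148 0.045 ]
dish0_mid [275.0, 183.1] 0.94 [ 0.5183 -0.0416  0.045 ]
rack_floor [292.0, 100.8] 0.56 [0.5515 0.0486 0.045 ]
```

View pics/w2.png

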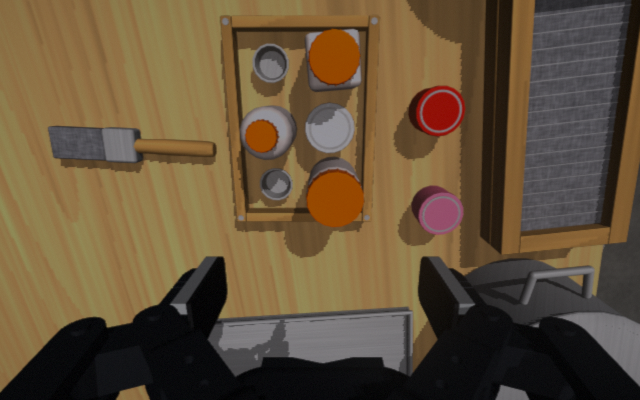

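```bash
python3 -m crank '[{"delta_rot":[0,0,0],"xyz":[-0.0255,0.013,0.01],"fingers":-1},{"delta_rot":[0,0,0],"xyz":[-0.0255,0.013,0.04],"fingers":-1},{"delta_rot":[0,0,0],"xyz":[-0.0255,0.013,0.08],"fingers":-1},{"delta_rot":[0,0,0],"xyz":[-0.0255,0.013,0.11],"fingers":-1},{"delta_rot":[0,0,0],"xyz":[-0.0255,0.013,0.14],"fingers":-1},{"delta_rot":[0,0,0],"xyz":[-0.0255,0.013,0.14],"fingers":-1}]'
python3 - <<'E'
from h import *
c=cam('wrist'); save(c,'w3'); 
o=obs(); print(o['eef_pos'],o['contact_force'])
hsv=cv2.cvtColor(c['img'],cv2.COLOR_RGB2HSV)
m=((hsv[...,0]>5)&(hsv[...,0]<16)&(hsv[...,1]>190)&(hsv[...,2]>110)).astype(np.uint8)
for st,ce in zip(*cv2.connectedComponentsWithStats(m)[2:]):
    if 300<st[4]<100000: print(st,ce,np.round(atz(c,ce,.1),4))
print(proj(c,[.585,-.055,.1]))
E
```

```text
t: 3.95
eef_pos: [0.5826, -0.0553, 0.1376]
tool_rot: [-0.003, 0.746, 0.665, -0.003]
contact_force: [-0.1, 0.5, 0.4]
gripper_width: 1.0
grasp_force: 0.0
[ 0.58430507 -0.05585614  0.14000258] [ 0.19072438 -0.9254872   0.33619734]
[292   0  65  15 694] [324.03025937   5.67723343] [0.5978 0.0619 0.1   ]
[ 161   84   58   62 2683] [189.5337309  113.98360045] [0.521  0.0195 0.1   ]
[ 278  177  101   97 7479] [328.03850782 226.26286937] [ 0.5872 -0.0523  0.1   ]
[np.float64(324.8307844907157), np.float64(230.8990685730741)]
```

View pics/w3.png

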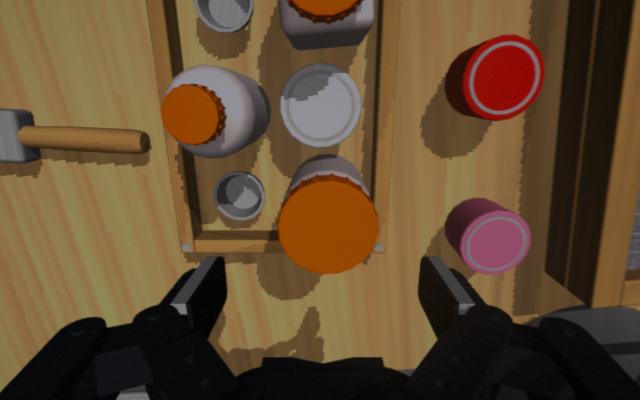

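```bash
python3 -m crank '[{"delta_rot":[0,0,0],"xyz":[0.001,0.0015,0.025],"fingers":-1},{"delta_rot":[0,0,0],"xyz":[0.001,0.0015,0.05],"fingers":-1},{"delta_rot":[0,0,0],"xyz":[0.001,0.0015,0.075],"fingers":-1},{"delta_rot":[0,0,0],"xyz":[0.001,0.0015,0.1],"fingers":-1},{"delta_rot":[0,0,0],"xyz":[0.001,0.0015,0.1],"fingers":-1}]'
python3 -m crank '[{"delta_rot":[0,0,0],"xyz":[0,0,0],"fingers":1},{"delta_rot":[0,0,0],"xyz":[0,0,0],"fingers":1},{"delta_rot":[0,0,0],"xyz":[0,0,0],"fingers":1},{"delta_rot":[0,0,0],"xyz":[0,0,0],"fingers":1},{"delta_rot":[0,0,0],"xyz":[0,0,0],"fingers":1},{"delta_rot":[0,0,0],"xyz":[0,0,0],"fingers":1},{"delta_rot":[0,0,0],"xyz":[0,0,0],"fingers":1}]' 40
python3 - <<'E'
from h import *
print(obs()['eef_pos'])
E
```

```text
t: 4.5
eef_pos: [0.5865, -0.0552, 0.0405]
tool_rot: [-0.001, 0.747, 0.665, -0.001]
contact_force: [-1.3, 0.0, -0.8]
gripper_width: 1.0
grasp_force: 0.0
t: 5.2
eef_pos: [0.5882, -0.0561, 0.0438]
tool_rot: [0.001, 0.747, 0.665, 0.001]
contact_force: [-2.2, 0.2, 6.5]
gripper_width: 0.71
grasp_force: 41.2
[ 0.58821866 -0.05608378  0.04376138]
```

```bash
python3 -m crank '[{"delta_rot":[0,0,0],"xyz":[0,0,-0.01],"fingers":1},{"delta_rot":[0,0,0],"xyz":[0,0,-0.03],"fingers":1},{"delta_rot":[0,0,0],"xyz":[0,0,-0.055],"fingers":1},{"delta_rot":[0,0,0],"xyz":[0,0,-0.08],"fingers":1},{"delta_rot":[0,0,0],"xyz":[0,0,-0.105],"fingers":1},{"delta_rot":[0,0,0],"xyz":[0,0,-0.125],"fingers":1},{"delta_rot":[0,0,0],"xyz":[0,0,-0.13],"fingers":1},{"delta_rot":[0,0,0],"xyz":[0,0,-0.13],"fingers":1}]'
python3 -m crank '[{"delta_rot":[0,0,0],"xyz":[-0.015,0.002,0],"fingers":1},{"delta_rot":[0,0,0],"xyz":[-0.045,0.005,0],"fingers":1},{"delta_rot":[0,0,0],"xyz":[-0.085,0.01,0],"fingers":1},{"delta_rot":[0,0,0],"xyz":[-0.125,0.014,0],"fingers":1},{"delta_rot":[0,0,0],"xyz":[-0.165,0.018,0],"fingers":1},{"delta_rot":[0,0,0],"xyz":[-0.205,0.023,0],"fingers":1},{"delta_rot":[0,0,0],"xyz":[-0.24,0.027,0],"fingers":1},{"delta_rot":[0,0,0],"xyz":[-0.265,0.029,0],"fingers":1},{"delta_rot":[0,0,0],"xyz":[-0.28,0.031,0],"fingers":1},{"delta_rot":[0,0,0],"xyz":[-0.28,0.031,0],"fingers":1}]'
python3 - <<'E'
from h import *
print(obs()['eef_pos'],obs()['q']); c=cam('top'); print(search_frame('top','round_jar_mid'))
cv2.imwrite('pics/t2.png',cv2.resize(c['img'][140:340,390:560],None,fx=3,fy=3)[:,:,::-1])
E
```

```text
t: 6.0
eef_pos: [0.5877, -0.056, 0.1726]
tool_rot: [0.001, 0.747, 0.665, 0.001]
contact_force: [0.4, -0.2, -2.7]
gripper_width: 0.713
grasp_force: 42.5
t: 7.0
eef_pos: [0.5836, -0.3411, 0.1703]
tool_rot: [-0.0, 0.748, 0.663, -0.001]
contact_force: [-0.6, 0.2, -3.4]
gripper_width: 0.709
grasp_force: 42.4
[ 0.58357925 -0.3410883   0.17026442] [ 0.05706803  0.59112159  0.55737174  1.6369455  -0.35150917  1.01675564
  0.60500197]
[{'pixel': [491.6, 193.9], 'score': 0.77}]
```

View pics/t2.png

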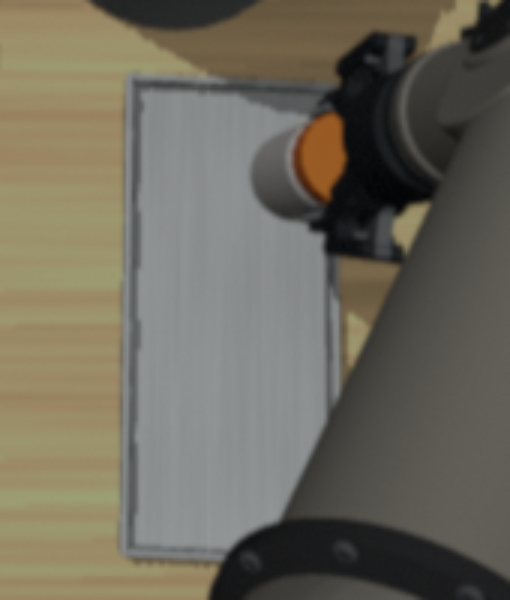

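```bash
python3 -m crank '[{"delta_rot":[0,0,0],"xyz":[0,0,0.015],"fingers":1},{"delta_rot":[0,0,0],"xyz":[0,0,0.045],"fingers":1},{"delta_rot":[0,0,0],"xyz":[0,0,0.075],"fingers":1},{"delta_rot":[0,0,0],"xyz":[0,0,0.1],"fingers":1},{"delta_rot":[0,0,0],"xyz":[0,0,0.115],"fingers":1},{"delta_rot":[0,0,0],"xyz":[0,0,0.122],"fingers":1},{"delta_rot":[0,0,0],"xyz":[0,0,0.127],"fingers":1},{"delta_rot":[0,0,0],"xyz":[0,0,0.129],"fingers":1},{"delta_rot":[0,0,0],"xyz":[0,0,0.129],"fingers":1}]'
python3 -m crank '[{"delta_rot":[0,0,0],"xyz":[0,0,0.001],"fingers":1},{"delta_rot":[0,0,0],"xyz":[0,0,0.002],"fingers":1},{"delta_rot":[0,0,0],"xyz":[0,0,0.002],"fingers":1}]'
```

```text
t: 8.0
eef_pos: [0.5859, -0.3381, 0.043]
tool_rot: [0.001, 0.747, 0.665, 0.0]
contact_force: [0.6, -0.3, -2.0]
gripper_width: 0.71
grasp_force: 42.4
t: 8.3
eef_pos: [0.5856, -0.3379, 0.0406]
tool_rot: [0.0, 0.747, 0.665, 0.0]
contact_force: [-0.0, 0.1, -3.6]
gripper_width: 0.712
grasp_force: 42.4
```

```bash
python3 -m crank '[{"delta_rot":[0,0,0],"xyz":[0,0,0.001],"fingers":1},{"delta_rot":[0,0,0],"xyz":[0,0,0.002],"fingers":1},{"delta_rot":[0,0,0],"xyz":[0,0,0.002],"fingers":1}]'
python3 -m crank '[{"delta_rot":[0,0,0],"xyz":[0,0,0.001],"fingers":1},{"delta_rot":[0,0,0],"xyz":[0,0,0.002],"fingers":1},{"delta_rot":[0,0,0],"xyz":[0,0,0.002],"fingers":1}]'
```

```text
t: 8.6
eef_pos: [0.5857, -0.338, 0.0398]
tool_rot: [0.0, 0.747, 0.665, 0.0]
contact_force: [-3.8, 3.0, 8.0]
gripper_width: 0.71
grasp_force: 43.7
t: 8.9
eef_pos: [0.5857, -0.338, 0.0398]
tool_rot: [-0.0, 0.747, 0.665, 0.001]
contact_force: [-7.5, 6.4, 22.9]
gripper_width: 0.707
grasp_force: 45.3
```

```bash
python3 -m crank '[{"delta_rot":[0,0,0],"xyz":[0,0,-0.002],"fingers":1},{"delta_rot":[0,0,0],"xyz":[0,0,-0.003],"fingers":0.3},{"delta_rot":[0,0,0],"xyz":[0,0,-0.003],"fingers":-0.5},{"delta_rot":[0,0,0],"xyz":[0,0,-0.003],"fingers":-1},{"delta_rot":[0,0,0],"xyz":[0,0,-0.003],"fingers":-1},{"delta_rot":[0,0,0],"xyz":[0,0,-0.003],"fingers":-1}]'
python3 -m crank '[{"delta_rot":[0,0,0],"xyz":[0,0,-0.03],"fingers":-1},{"delta_rot":[0,0,0],"xyz":[0,0,-0.07],"fingers":-1},{"delta_rot":[0,0,0],"xyz":[0,0,-0.115],"fingers":-1},{"delta_rot":[0,0,0],"xyz":[0,0,-0.15],"fingers":-1},{"delta_rot":[0,0,0],"xyz":[0,0,-0.15],"fingers":-1}]'
python3 -m crank '[{"delta_rot":[0,0,-8],"xyz":[0.035,-0.01,0],"fingers":-1},{"delta_rot":[0,0,-16],"xyz":[0.07,-0.02,0],"fingers":-1},{"delta_rot":[0,0,-24],"xyz":[0.11,-0.03,0],"fingers":-1},{"delta_rot":[0,0,-32],"xyz":[0.15,-0.045,0],"fingers":-1},{"delta_rot":[0,0,-40],"xyz":[0.19,-0.06,0],"fingers":-1},{"delta_rot":[0,0,-48],"xyz":[0.23,-0.075,0],"fingers":-1},{"delta_rot":[0,0,-56],"xyz":[0.27,-0.085,0],"fingers":-1},{"delta_rot":[0,0,-64],"xyz":[0.3,-0.095,0],"fingers":-1},{"delta_rot":[0,0,-72],"xyz":[0.33,-0.1,0],"fingers":-1},{"delta_rot":[0,0,-80],"xyz":[0.346,-0.106,0],"fingers":-1}]'
python3 -m crank '[{"delta_rot":[0,0,-8],"xyz":[0,0,0],"fingers":-1},{"delta_rot":[0,0,-10],"xyz":[0,0,0],"fingers":-1},{"delta_rot":[0,0,-10],"xyz":[0,0,0],"fingers":-1},{"delta_rot":[0,0,-10],"xyz":[0,0,0],"fingers":-1}]'
cat >>h.py <<'E'
def lids(c):
    hsv=cv2.cvtColor(c['img'],cv2.COLOR_RGB2HSV)
    m=((hsv[...,0]>5)&(hsv[...,0]<16)&(hsv[...,1]>190)&(hsv[...,2]>110)).astype(np.uint8)
    for st,ce in zip(*cv2.connectedComponentsWithStats(m)[2:]):
        if 60<st[4]<100000: print(st,ce,np.round(atz(c,ce,.1),4))
def pose():
    o=obs(); r=R.from_quat(o['tool_rot'],scalar_first=True).as_matrix(); print(np.round(o['eef_pos'],4),'toolx',np.round(r[:2,0],3),'tooly',np.round(r[:2,1],3)); return o['eef_pos'],r
def to(x,y,z):
    p,r=pose(); print('tool delta',np.round(r.T@(np.array([x,y,z])-p),4))
E
python3 - <<'E'
from h import *
to(.521,.018,.044); print(obs()['q'][6]); lids(cam('wrist')); c=cam('top'); print(search_frame('top','round_jar_mid')); lids(c)
E
```

```text
t: 9.5
eef_pos: [0.5855, -0.3378, 0.0391]
tool_rot: [-0.0, 0.747, 0.665, -0.0]
contact_force: [0.2, 0.9, 0.3]
gripper_width: 1.0
grasp_force: 0.0
t: 10.0
eef_pos: [0.588, -0.3402, 0.1953]
tool_rot: [0.005, 0.747, 0.665, 0.002]
contact_force: [0.2, -1.3, 0.7]
gripper_width: 0.995
grasp_force: 0.0
t: 11.0
eef_pos: [0.5199, 0.0213, 0.1889]
tool_rot: [-0.0, 0.14, 0.99, 0.0]
contact_force: [-0.4, 0.3, -0.6]
gripper_width: 0.996
grasp_force: 0.0
t: 11.4
eef_pos: [0.5201, 0.0179, 0.1889]
tool_rot: [-0.0, 0.059, 0.998, -0.0]
contact_force: [0.2, -0.5, -0.4]
gripper_width: 0.998
grasp_force: 0.0
[0.5201 0.0179 0.1889] toolx [-0.993  0.118] tooly [0.118 0.993]
tool delta [-0.0009  0.0002  0.1449]
1.356802124301529
[ 303  187   41   39 1207] [323.25849213 206.04556752] [0.5224 0.0189 0.1   ]
[ 383  260   39   50 1481] [403.10668467 285.14044564] [0.5958 0.0744 0.1   ]
[{'pixel': [473.2, 202.6], 'score': 0.68}]
[465 188  26  25 525] [477.67809524 200.13904762] [ 0.5842 -0.3338  0.1   ]
```

```bash
python3 -m crank '[{"delta_rot":[0,0,0],"xyz":[-0.001,0,0.03],"fingers":-1},{"delta_rot":[0,0,0],"xyz":[-0.001,0,0.06],"fingers":-1},{"delta_rot":[0,0,0],"xyz":[-0.001,0,0.09],"fingers":-1},{"delta_rot":[0,0,0],"xyz":[-0.001,0,0.12],"fingers":-1},{"delta_rot":[0,0,0],"xyz":[-0.001,0,0.14],"fingers":-1},{"delta_rot":[0,0,0],"xyz":[-0.001,0,0.147],"fingers":-1},{"delta_rot":[0,0,0],"xyz":[-0.001,0,0.147],"fingers":-1}]'
python3 -m crank '[{"delta_rot":[0,0,0],"xyz":[0,0,0],"fingers":1},{"delta_rot":[0,0,0],"xyz":[0,0,0],"fingers":1},{"delta_rot":[0,0,0],"xyz":[0,0,0],"fingers":1},{"delta_rot":[0,0,0],"xyz":[0,0,0],"fingers":1},{"delta_rot":[0,0,0],"xyz":[0,0,0],"fingers":1},{"delta_rot":[0,0,0],"xyz":[0,0,0],"fingers":1},{"delta_rot":[0,0,0],"xyz":[0,0,0],"fingers":1}]' 40
python3 -m crank '[{"delta_rot":[0,0,0],"xyz":[0,0,-0.01],"fingers":1},{"delta_rot":[0,0,0],"xyz":[0,0,-0.03],"fingers":1},{"delta_rot":[0,0,0],"xyz":[0,0,-0.055],"fingers":1},{"delta_rot":[0,0,0],"xyz":[0,0,-0.08],"fingers":1},{"delta_rot":[0,0,0],"xyz":[0,0,-0.105],"fingers":1},{"delta_rot":[0,0,0],"xyz":[0,0,-0.125],"fingers":1},{"delta_rot":[0,0,0],"xyz":[0,0,-0.13],"fingers":1},{"delta_rot":[0,0,0],"xyz":[0,0,-0.13],"fingers":1}]'
python3 - <<'E'
from h import *
to(.485,-.337,.17)
E
```

```text
t: 12.25
eef_pos: [0.5209, 0.0179, 0.0417]
tool_rot: [-0.001, 0.058, 0.998, -0.0]
contact_force: [0.1, 0.0, 0.3]
gripper_width: 1.002
grasp_force: 0.0
t: 12.95
eef_pos: [0.5223, 0.0182, 0.0437]
tool_rot: [0.001, 0.058, 0.998, 0.0]
contact_force: [0.0, -0.1, 5.6]
gripper_width: 0.635
grasp_force: 42.1
t: 13.75
eef_pos: [0.5217, 0.0181, 0.1732]
tool_rot: [0.001, 0.058, 0.998, 0.0]
contact_force: [0.4, 0.5, -2.1]
gripper_width: 0.632
grasp_force: 43.0
[0.5217 0.0181 0.1732] toolx [-0.993  0.116] tooly [0.116 0.993]
tool delta [-0.0048 -0.357   0.003 ]
```

```bash
python3 -m crank '[{"delta_rot":[0,0,0],"xyz":[0,-0.02,0],"fingers":1},{"delta_rot":[0,0,0],"xyz":[0,-0.06,0],"fingers":1},{"delta_rot":[0,0,0],"xyz":[-0.001,-0.105,0],"fingers":1},{"delta_rot":[0,0,0],"xyz":[-0.002,-0.15,0],"fingers":1},{"delta_rot":[0,0,0],"xyz":[-0.003,-0.195,0],"fingers":1},{"delta_rot":[0,0,0],"xyz":[-0.004,-0.24,0],"fingers":1},{"delta_rot":[0,0,0],"xyz":[-0.005,-0.285,0],"fingers":1},{"delta_rot":[0,0,0],"xyz":[-0.005,-0.325,0],"fingers":1},{"delta_rot":[0,0,0],"xyz":[-0.005,-0.35,0],"fingers":1},{"delta_rot":[0,0,0],"xyz":[-0.005,-0.357,0],"fingers":1}]'
python3 -m crank '[{"delta_rot":[0,0,0],"xyz":[0,0,0.01],"fingers":1},{"delta_rot":[0,0,0],"xyz":[0,0,0.04],"fingers":1},{"delta_rot":[0,0,0],"xyz":[0,0,0.075],"fingers":1},{"delta_rot":[0,0,0],"xyz":[0,0,0.1],"fingers":1},{"delta_rot":[0,0,0],"xyz":[0,0,0.115],"fingers":1},{"delta_rot":[0,0,0],"xyz":[0,0,0.123],"fingers":1},{"delta_rot":[0,0,0],"xyz":[0,0,0.128],"fingers":1},{"delta_rot":[0,0,0],"xyz":[0,0,0.13],"fingers":1},{"delta_rot":[0,0,0],"xyz":[0,0,0.131],"fingers":1},{"delta_rot":[0,0,0],"xyz":[0,0,0.131],"fingers":1}]'
python3 -m crank '[{"delta_rot":[0,0,0],"xyz":[0,0,0.001],"fingers":1},{"delta_rot":[0,0,0],"xyz":[0,0,0.002],"fingers":1},{"delta_rot":[0,0,0],"xyz":[0,0,0.002],"fingers":1}]'
```

```text
t: 14.75
eef_pos: [0.4825, -0.3406, 0.1709]
tool_rot: [-0.001, 0.061, 0.998, -0.001]
contact_force: [-0.3, -0.2, -2.5]
gripper_width: 0.632
grasp_force: 43.0
t: 15.75
eef_pos: [0.4854, -0.3374, 0.042]
tool_rot: [0.001, 0.058, 0.998, -0.0]
contact_force: [-0.1, -0.9, -0.4]
gripper_width: 0.633
grasp_force: 43.0
t: 16.05
eef_pos: [0.4851, -0.3374, 0.0398]
tool_rot: [0.0, 0.058, 0.998, -0.0]
contact_force: [-0.3, -0.2, 3.2]
gripper_width: 0.637
grasp_force: 43.3
```

```bash
python3 -m crank '[{"delta_rot":[0,0,0],"xyz":[0,0,0],"fingers":0.3},{"delta_rot":[0,0,0],"xyz":[0,0,0],"fingers":-0.5},{"delta_rot":[0,0,0],"xyz":[0,0,0],"fingers":-1},{"delta_rot":[0,0,0],"xyz":[0,0,0],"fingers":-1},{"delta_rot":[0,0,0],"xyz":[0,0,0],"fingers":-1},{"delta_rot":[0,0,0],"xyz":[0,0,-0.03],"fingers":-1},{"delta_rot":[0,0,0],"xyz":[0,0,-0.07],"fingers":-1},{"delta_rot":[0,0,0],"xyz":[0,0,-0.11],"fingers":-1},{"delta_rot":[0,0,0],"xyz":[0,0,-0.15],"fingers":-1},{"delta_rot":[0,0,0],"xyz":[0,0,-0.15],"fingers":-1}]'
python3 -m crank '[{"delta_rot":[0,0,8],"xyz":[-0.006,0.04,0],"fingers":-1},{"delta_rot":[0,0,16],"xyz":[-0.012,0.08,0],"fingers":-1},{"delta_rot":[0,0,24],"xyz":[-0.018,0.12,0],"fingers":-1},{"delta_rot":[0,0,32],"xyz":[-0.024,0.16,0],"fingers":-1},{"delta_rot":[0,0,40],"xyz":[-0.03,0.2,0],"fingers":-1},{"delta_rot":[0,0,48],"xyz":[-0.036,0.24,0],"fingers":-1},{"delta_rot":[0,0,56],"xyz":[-0.042,0.28,0],"fingers":-1},{"delta_rot":[0,0,64],"xyz":[-0.048,0.32,0],"fingers":-1},{"delta_rot":[0,0,72],"xyz":[-0.054,0.36,0],"fingers":-1},{"delta_rot":[0,0,80],"xyz":[-0.06,0.4,0],"fingers":-1}]'
python3 -m crank '[{"delta_rot":[0,0,8],"xyz":[0.025,0,0],"fingers":-1},{"delta_rot":[0,0,10],"xyz":[0.025,0,0],"fingers":-1},{"delta_rot":[0,0,10],"xyz":[0.025,0,0],"fingers":-1},{"delta_rot":[0,0,10],"xyz":[0.025,0,0],"fingers":-1}]'
python3 - <<'E'
from h import *
to(.5985,.0805,.042); c=cam('wrist'); lids(c); save(c,'w4'); c=cam('top'); lids(c)
E
```

```text
t: 17.05
eef_pos: [0.4877, -0.3394, 0.1951]
tool_rot: [0.005, 0.058, 0.998, -0.002]
contact_force: [0.4, -0.3, 0.7]
gripper_width: 0.999
grasp_force: 0.0
t: 18.05
eef_pos: [0.5908, 0.0548, 0.1887]
tool_rot: [-0.0, 0.688, 0.725, -0.0]
contact_force: [0.4, 0.0, -0.5]
gripper_width: 0.996
grasp_force: 0.0
t: 18.45
eef_pos: [0.5892, 0.0774, 0.1889]
tool_rot: [0.0, 0.747, 0.665, -0.0]
contact_force: [-0.0, -0.3, 1.2]
gripper_width: 1.0
grasp_force: 0.0
[0.5892 0.0774 0.1889] toolx [0.116 0.993] tooly [ 0.993 -0.116]
tool delta [0.0042 0.0089 0.1469]
[ 304  162   63   63 3005] [334.50549085 193.9547421 ] [0.6001 0.0847 0.1   ]
[465 188  26  26 525] [477.66095238 200.18285714] [ 0.5841 -0.3338  0.1   ]
[474 243  14  12 111] [480.55855856 247.78378378] [ 0.4838 -0.3354  0.1   ]
```

View pics/w4.png

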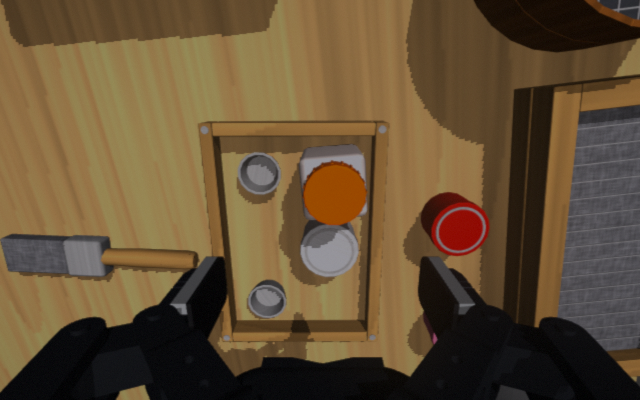

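```bash
python3 -m crank '[{"delta_rot":[0,0,-4],"xyz":[0.005,0.009,0.02],"fingers":-1},{"delta_rot":[0,0,-4],"xyz":[0.005,0.009,0.05],"fingers":-1},{"delta_rot":[0,0,-4],"xyz":[0.005,0.009,0.08],"fingers":-1},{"delta_rot":[0,0,-4],"xyz":[0.005,0.009,0.11],"fingers":-1},{"delta_rot":[0,0,-4],"xyz":[0.005,0.009,0.135],"fingers":-1},{"delta_rot":[0,0,-4],"xyz":[0.005,0.009,0.147],"fingers":-1},{"delta_rot":[0,0,-4],"xyz":[0.005,0.009,0.147],"fingers":-1}]'
python3 -m crank '[{"delta_rot":[0,0,0],"xyz":[0,0,0],"fingers":1},{"delta_rot":[0,0,0],"xyz":[0,0,0],"fingers":1},{"delta_rot":[0,0,0],"xyz":[0,0,0],"fingers":1},{"delta_rot":[0,0,0],"xyz":[0,0,0],"fingers":1},{"delta_rot":[0,0,0],"xyz":[0,0,0],"fingers":1},{"delta_rot":[0,0,0],"xyz":[0,0,0],"fingers":1},{"delta_rot":[0,0,0],"xyz":[0,0,0],"fingers":1}]' 40
python3 -m crank '[{"delta_rot":[0,0,0],"xyz":[0,0,-0.01],"fingers":1},{"delta_rot":[0,0,0],"xyz":[0,0,-0.03],"fingers":1},{"delta_rot":[0,0,0],"xyz":[0,0,-0.055],"fingers":1},{"delta_rot":[0,0,0],"xyz":[0,0,-0.08],"fingers":1},{"delta_rot":[0,0,0],"xyz":[0,0,-0.105],"fingers":1},{"delta_rot":[0,0,0],"xyz":[0,0,-0.13],"fingers":1},{"delta_rot":[0,0,0],"xyz":[0,0,-0.15],"fingers":1},{"delta_rot":[0,0,0],"xyz":[0,0,-0.15],"fingers":1}]'
python3 - <<'E'
from h import *
to(.385,-.337,.19)
E
```

```text
t: 19.25
eef_pos: [0.5979, 0.0812, 0.0409]
tool_rot: [-0.001, 0.724, 0.69, -0.001]
contact_force: [-0.4, -0.0, -0.2]
gripper_width: 0.999
grasp_force: 0.0
t: 19.95
eef_pos: [0.6, 0.0822, 0.0439]
tool_rot: [0.001, 0.723, 0.69, 0.001]
contact_force: [-0.9, 0.6, 7.1]
gripper_width: 0.628
grasp_force: 43.7
t: 20.75
eef_pos: [0.6006, 0.0822, 0.1956]
tool_rot: [0.001, 0.723, 0.69, 0.003]
contact_force: [-0.1, 0.1, -2.4]
gripper_width: 0.627
grasp_force: 43.0
[0.6006 0.0822 0.1956] toolx [0.047 0.999] tooly [ 0.999 -0.047]
tool delta [-0.4288 -0.1958  0.0037]
```

```bash
python3 -m crank '[{"delta_rot":[0,0,0],"xyz":[-0.018,-0.008,0],"fingers":1},{"delta_rot":[0,0,0],"xyz":[-0.055,-0.025,0],"fingers":1},{"delta_rot":[0,0,0],"xyz":[-0.095,-0.043,0],"fingers":1},{"delta_rot":[0,0,0],"xyz":[-0.135,-0.062,0],"fingers":1},{"delta_rot":[0,0,0],"xyz":[-0.175,-0.08,0],"fingers":1},{"delta_rot":[0,0,0],"xyz":[-0.215,-0.098,0],"fingers":1},{"delta_rot":[0,0,0],"xyz":[-0.255,-0.116,0],"fingers":1},{"delta_rot":[0,0,0],"xyz":[-0.295,-0.135,0],"fingers":1},{"delta_rot":[0,0,0],"xyz":[-0.33,-0.151,0],"fingers":1},{"delta_rot":[0,0,0],"xyz":[-0.36,-0.164,0],"fingers":1}]'
python3 -m crank '[{"delta_rot":[0,0,0],"xyz":[-0.035,-0.016,0],"fingers":1},{"delta_rot":[0,0,0],"xyz":[-0.06,-0.027,0],"fingers":1},{"delta_rot":[0,0,0],"xyz":[-0.068,-0.031,0],"fingers":1},{"delta_rot":[0,0,0],"xyz":[-0.068,-0.031,0],"fingers":1},{"delta_rot":[0,0,0],"xyz":[-0.068,-0.031,0],"fingers":1}]'
python3 -m crank '[{"delta_rot":[0,0,0],"xyz":[0,0,0.01],"fingers":1},{"delta_rot":[0,0,0],"xyz":[0,0,0.04],"fingers":1},{"delta_rot":[0,0,0],"xyz":[0,0,0.075],"fingers":1},{"delta_rot":[0,0,0],"xyz":[0,0,0.105],"fingers":1},{"delta_rot":[0,0,0],"xyz":[0,0,0.13],"fingers":1},{"delta_rot":[0,0,0],"xyz":[0,0,0.142],"fingers":1},{"delta_rot":[0,0,0],"xyz":[0,0,0.147],"fingers":1},{"delta_rot":[0,0,0],"xyz":[0,0,0.149],"fingers":1},{"delta_rot":[0,0,0],"xyz":[0,0,0.15],"fingers":1},{"delta_rot":[0,0,0],"xyz":[0,0,0.15],"fingers":1}]'
python3 -m crank '[{"delta_rot":[0,0,0],"xyz":[0,0,0.001],"fingers":1},{"delta_rot":[0,0,0],"xyz":[0,0,0.002],"fingers":1},{"delta_rot":[0,0,0],"xyz":[0,0,0.002],"fingers":1}]'
```

```text
t: 21.75
eef_pos: [0.4151, -0.2717, 0.1912]
tool_rot: [-0.001, 0.724, 0.69, -0.001]
contact_force: [0.9, 0.1, -2.8]
gripper_width: 0.624
grasp_force: 42.9
t: 22.25
eef_pos: [0.3842, -0.3352, 0.1916]
tool_rot: [-0.001, 0.723, 0.691, 0.0]
contact_force: [-0.1, 0.0, -3.0]
gripper_width: 0.632
grasp_force: 42.9
t: 23.25
eef_pos: [0.3849, -0.3367, 0.0431]
tool_rot: [0.001, 0.723, 0.691, 0.0]
contact_force: [-0.8, 0.3, -2.6]
gripper_width: 0.623
grasp_force: 42.8
t: 23.55
eef_pos: [0.3844, -0.3364, 0.0404]
tool_rot: [0.0, 0.723, 0.691, 0.0]
contact_force: [-0.2, -0.0, -2.1]
gripper_width: 0.625
grasp_force: 42.8
```

```bash
python3 -m crank '[{"delta_rot":[0,0,0],"xyz":[0,0,0.001],"fingers":1},{"delta_rot":[0,0,0],"xyz":[0,0,0.001],"fingers":1},{"delta_rot":[0,0,0],"xyz":[0,0,0.001],"fingers":0.3},{"delta_rot":[0,0,0],"xyz":[0,0,0.001],"fingers":-0.5},{"delta_rot":[0,0,0],"xyz":[0,0,0.001],"fingers":-1},{"delta_rot":[0,0,0],"xyz":[0,0,0.001],"fingers":-1},{"delta_rot":[0,0,0],"xyz":[0,0,0.001],"fingers":-1}]'
python3 -m crank '[{"delta_rot":[0,0,0],"xyz":[0,0,-0.03],"fingers":-1},{"delta_rot":[0,0,0],"xyz":[0,0,-0.07],"fingers":-1},{"delta_rot":[0,0,0],"xyz":[0,0,-0.115],"fingers":-1},{"delta_rot":[0,0,0],"xyz":[0,0,-0.15],"fingers":-1},{"delta_rot":[0,0,0],"xyz":[0,0,-0.15],"fingers":-1}]'
python3 -m crank '[{"delta_rot":[0,0,-8],"xyz":[0.034,0.018,0],"fingers":-1},{"delta_rot":[0,0,-16],"xyz":[0.07,0.036,0],"fingers":-1},{"delta_rot":[0,0,-24],"xyz":[0.106,0.054,0],"fingers":-1},{"delta_rot":[0,0,-32],"xyz":[0.142,0.073,0],"fingers":-1},{"delta_rot":[0,0,-40],"xyz":[0.178,0.092,0],"fingers":-1},{"delta_rot":[0,0,-48],"xyz":[0.214,0.11,0],"fingers":-1},{"delta_rot":[0,0,-56],"xyz":[0.25,0.129,0],"fingers":-1},{"delta_rot":[0,0,-64],"xyz":[0.286,0.148,0],"fingers":-1},{"delta_rot":[0,0,-72],"xyz":[0.322,0.166,0],"fingers":-1},{"delta_rot":[0,0,-80],"xyz":[0.359,0.185,0],"fingers":-1}]'
python3 -m crank '[{"delta_rot":[0,0,-6],"xyz":[0,0,0],"fingers":-1},{"delta_rot":[0,0,-6],"xyz":[0,0,0],"fingers":-1},{"delta_rot":[0,0,-6],"xyz":[0,0,0],"fingers":-1}]'
python3 - <<'E'
from h import *
to(.5865,.013,.014); c=cam('wrist'); save(c,'w5')
for r in search_frame('wrist','tin_mid')[:3]: print(r['pixel'],r['score'],np.round(atz(c,r['pixel'],.045),4))
c=cam('top'); lids(c)
E
```

```text
t: 24.25
eef_pos: [0.3843, -0.3365, 0.0393]
tool_rot: [0.0, 0.723, 0.69, -0.0]
contact_force: [0.3, -0.6, -0.8]
gripper_width: 0.999
grasp_force: 0.0
t: 24.75
eef_pos: [0.3865, -0.3385, 0.1936]
tool_rot: [0.004, 0.723, 0.69, 0.001]
contact_force: [-0.2, 0.7, 0.0]
gripper_width: 1.0
grasp_force: 0.0
t: 25.75
eef_pos: [0.5858, 0.015, 0.1883]
tool_rot: [-0.001, 0.108, 0.994, 0.0]
contact_force: [0.2, -1.3, -0.1]
gripper_width: 1.001
grasp_force: 0.0
t: 26.05
eef_pos: [0.585, 0.0125, 0.1885]
tool_rot: [-0.001, 0.06, 0.998, -0.0]
contact_force: [0.0, -0.4, -0.1]
gripper_width: 0.994
grasp_force: 0.0
[0.585  0.0125 0.1885] toolx [-0.993  0.12 ] tooly [0.12  0.993]
tool delta [-0.0016  0.0008  0.1745]
[235.0, 309.4] 0.87 [ 0.703  -0.0904  0.045 ]
[339.4, 297.7] 0.85 [0.7021 0.0158 0.045 ]
[322.6, 188.4] 0.72 [0.5881 0.0128 0.045 ]
[465 188  26  26 524] [477.6889313  200.15458015] [ 0.5842 -0.3338  0.1   ]
[474 243  14  12 116] [480.6637931  247.80172414] [ 0.4838 -0.3356  0.1   ]
[472 286  21  21 331] [481.82175227 296.081571  ] [ 0.385  -0.3335  0.1   ]
```

View pics/w5.png

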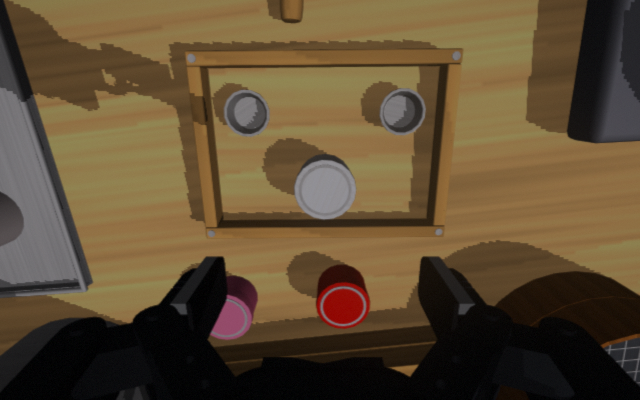

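```bash
python3 -m crank '[{"delta_rot":[0,0,0],"xyz":[-0.0025,0,0.02],"fingers":-1},{"delta_rot":[0,0,0],"xyz":[-0.0025,0,0.05],"fingers":-1},{"delta_rot":[0,0,0],"xyz":[-0.0025,0,0.08],"fingers":-1},{"delta_rot":[0,0,0],"xyz":[-0.0025,0,0.11],"fingers":-1},{"delta_rot":[0,0,0],"xyz":[-0.0025,0,0.14],"fingers":-1},{"delta_rot":[0,0,0],"xyz":[-0.0025,0,0.16],"fingers":-1},{"delta_rot":[0,0,0],"xyz":[-0.0025,0,0.172],"fingers":-1},{"delta_rot":[0,0,0],"xyz":[-0.0025,0,0.1765],"fingers":-1},{"delta_rot":[0,0,0],"xyz":[-0.0025,0,0.1765],"fingers":-1}]'
python3 -m crank '[{"delta_rot":[0,0,0],"xyz":[0,0,0],"fingers":1},{"delta_rot":[0,0,0],"xyz":[0,0,0],"fingers":1},{"delta_rot":[0,0,0],"xyz":[0,0,0],"fingers":1},{"delta_rot":[0,0,0],"xyz":[0,0,0],"fingers":1},{"delta_rot":[0,0,0],"xyz":[0,0,0],"fingers":1},{"delta_rot":[0,0,0],"xyz":[0,0,0],"fingers":1},{"delta_rot":[0,0,0],"xyz":[0,0,0],"fingers":1}]' 35
python3 -m crank '[{"delta_rot":[0,0,0],"xyz":[0,0,-0.01],"fingers":1},{"delta_rot":[0,0,0],"xyz":[0,0,-0.03],"fingers":1},{"delta_rot":[0,0,0],"xyz":[0,0,-0.06],"fingers":1},{"delta_rot":[0,0,0],"xyz":[0,0,-0.09],"fingers":1},{"delta_rot":[0,0,0],"xyz":[0,0,-0.12],"fingers":1},{"delta_rot":[0,0,0],"xyz":[0,0,-0.145],"fingers":1},{"delta_rot":[0,0,0],"xyz":[0,0,-0.16],"fingers":1},{"delta_rot":[0,0,0],"xyz":[0,0,-0.16],"fingers":1}]'
python3 - <<'E'
from h import *
to(.498,.341,.17)
E
```

```text
t: 27.1
eef_pos: [0.5883, 0.013, 0.0129]
tool_rot: [0.0, 0.059, 0.998, -0.0]
contact_force: [0.7, 0.0, -0.0]
gripper_width: 1.004
grasp_force: 0.0
t: 27.8
eef_pos: [0.5891, 0.0134, 0.0141]
tool_rot: [0.001, 0.058, 0.998, 0.0]
contact_force: [-0.7, -0.5, 5.2]
gripper_width: 0.647
grasp_force: 36.1
t: 28.6
eef_pos: [0.5898, 0.0134, 0.1759]
tool_rot: [0.003, 0.058, 0.998, 0.001]
contact_force: [0.5, 0.7, -1.1]
gripper_width: 0.642
grasp_force: 37.3
[0.5898 0.0134 0.1759] toolx [-0.993  0.116] tooly [0.116 0.993]
tool delta [0.1293 0.3147 0.0058]
```

```bash
python3 -m crank '[{"delta_rot":[0,0,0],"xyz":[0.006,0.015,0],"fingers":1},{"delta_rot":[0,0,0],"xyz":[0.02,0.05,0],"fingers":1},{"delta_rot":[0,0,0],"xyz":[0.035,0.085,0],"fingers":1},{"delta_rot":[0,0,0],"xyz":[0.05,0.122,0],"fingers":1},{"delta_rot":[0,0,0],"xyz":[0.065,0.159,0],"fingers":1},{"delta_rot":[0,0,0],"xyz":[0.08,0.196,0],"fingers":1},{"delta_rot":[0,0,0],"xyz":[0.095,0.232,0],"fingers":1},{"delta_rot":[0,0,0],"xyz":[0.11,0.268,0],"fingers":1},{"delta_rot":[0,0,0],"xyz":[0.122,0.298,0],"fingers":1},{"delta_rot":[0,0,0],"xyz":[0.129,0.3147,0],"fingers":1}]'
python3 -m crank '[{"delta_rot":[0,0,0],"xyz":[0,0,0],"fingers":1},{"delta_rot":[0,0,0],"xyz":[0,0,0],"fingers":1}]'
python3 - <<'E'
from h import *
to(.498,.341,.066); c=cam('wrist'); im=c['img'].copy()
for x0,col in [((.498,.341),(255,0,0))]:
    for t in np.linspace(0,2*np.pi,60):
        p=proj(c,[x0[0]+.07*np.cos(t),x0[1]+.07*np.sin(t),.06]); cv2.circle(im,(int(round(p[0])),int(round(p[1]))),1,col,-1)
c['img']=im; save(c,'w6')
E
```

```text
t: 29.6
eef_pos: [0.4945, 0.344, 0.1719]
tool_rot: [-0.001, 0.056, 0.998, 0.0]
contact_force: [0.5, 0.3, -1.0]
gripper_width: 0.645
grasp_force: 37.3
t: 29.8
eef_pos: [0.4969, 0.3392, 0.1723]
tool_rot: [-0.0, 0.059, 0.998, -0.001]
contact_force: [0.8, -0.2, -0.4]
gripper_width: 0.642
grasp_force: 37.3
[0.4969 0.3392 0.1723] toolx [-0.993  0.117] tooly [0.117 0.993]
tool delta [-0.0009  0.0021  0.1063]
```

View pics/w6.png

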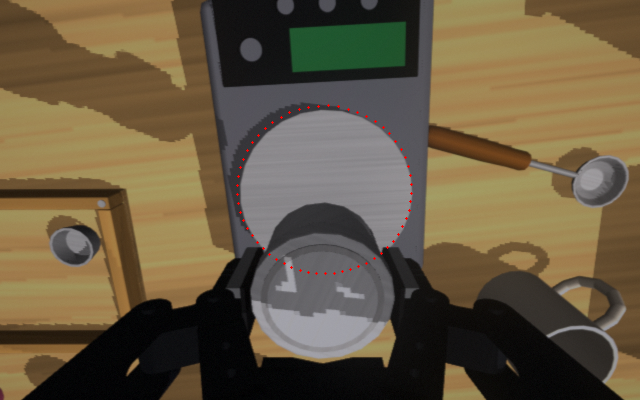

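```bash
python3 -m crank '[{"delta_rot":[0,0,0],"xyz":[-0.0015,0.0015,0.01],"fingers":1},{"delta_rot":[0,0,0],"xyz":[-0.0015,0.0015,0.035],"fingers":1},{"delta_rot":[0,0,0],"xyz":[-0.0015,0.0015,0.06],"fingers":1},{"delta_rot":[0,0,0],"xyz":[-0.0015,0.0015,0.08],"fingers":1},{"delta_rot":[0,0,0],"xyz":[-0.0015,0.0015,0.094],"fingers":1},{"delta_rot":[0,0,0],"xyz":[-0.0015,0.0015,0.1],"fingers":1},{"delta_rot":[0,0,0],"xyz":[-0.0015,0.0015,0.103],"fingers":1},{"delta_rot":[0,0,0],"xyz":[-0.0015,0.0015,0.104],"fingers":1},{"delta_rot":[0,0,0],"xyz":[-0.0015,0.0015,0.105],"fingers":1},{"delta_rot":[0,0,0],"xyz":[-0.0015,0.0015,0.105],"fingers":1}]'
python3 -m crank '[{"delta_rot":[0,0,0],"xyz":[0,0,0.001],"fingers":1},{"delta_rot":[0,0,0],"xyz":[0,0,0.001],"fingers":1},{"delta_rot":[0,0,0],"xyz":[0,0,0.001],"fingers":1}]'
```

```text
t: 30.85
eef_pos: [0.4987, 0.3425, 0.0684]
tool_rot: [0.0, 0.058, 0.998, 0.0]
contact_force: [-0.1, 0.1, -2.4]
gripper_width: 0.644
grasp_force: 37.3
t: 31.15
eef_pos: [0.4983, 0.3422, 0.0669]
tool_rot: [0.0, 0.058, 0.998, 0.0]
contact_force: [-0.4, -1.2, -0.5]
gripper_width: 0.647
grasp_force: 37.3
```

```bash
python3 -m crank '[{"delta_rot":[0,0,0],"xyz":[0,0,0.001],"fingers":1},{"delta_rot":[0,0,0],"xyz":[0,0,0.001],"fingers":1}]'
python3 -m crank '[{"delta_rot":[0,0,0],"xyz":[0,0,0],"fingers":0.3},{"delta_rot":[0,0,0],"xyz":[0,0,0],"fingers":-0.5},{"delta_rot":[0,0,0],"xyz":[0,0,0],"fingers":-1},{"delta_rot":[0,0,0],"xyz":[0,0,0],"fingers":-1},{"delta_rot":[0,0,0],"xyz":[0,0,0],"fingers":-1},{"delta_rot":[0,0,0],"xyz":[0,0,-0.03],"fingers":-1},{"delta_rot":[0,0,0],"xyz":[0,0,-0.07],"fingers":-1},{"delta_rot":[0,0,0],"xyz":[0,0,-0.11],"fingers":-1},{"delta_rot":[0,0,0],"xyz":[0,0,-0.13],"fingers":-1},{"delta_rot":[0,0,0],"xyz":[0,0,-0.13],"fingers":-1}]'
python3 - <<'E'
from h import *
to(.385,-.3365,.2); c=cam('wrist'); im=c['img'].copy()
for r in search_frame('wrist','tin_mid')[:2]: print(r['pixel'],r['score'],np.round(atz(c,r['pixel'],.097),4))
for rad,z in ((.07,.06),(.028,.1)):
  for t in np.linspace(0,2*np.pi,60):
    p=proj(c,[.499+rad*np.cos(t),.3405+rad*np.sin(t),z]); cv2.circle(im,(int(round(p[0])),int(round(p[1]))),1,(255,0,0),-1)
c['img']=im; save(c,'w7')
E
```

```text
t: 31.35
eef_pos: [0.4984, 0.3423, 0.0661]
tool_rot: [0.0, 0.058, 0.998, 0.0]
contact_force: [-1.4, -0.8, 2.1]
gripper_width: 0.643
grasp_force: 37.6
t: 32.35
eef_pos: [0.5002, 0.3434, 0.1995]
tool_rot: [0.002, 0.058, 0.998, 0.002]
contact_force: [-0.2, 0.3, -0.6]
gripper_width: 1.0
grasp_force: 0.0
[0.5002 0.3434 0.1995] toolx [-0.993  0.116] tooly [0.116 0.993]
tool delta [ 0.0353 -0.6887 -0.0041]
[3.7, 371.7] 0.9 [0.6326 0.0325 0.097 ]
[320.8, 191.1] 0.8 [0.4951 0.3439 0.097 ]
```

View pics/w7.png

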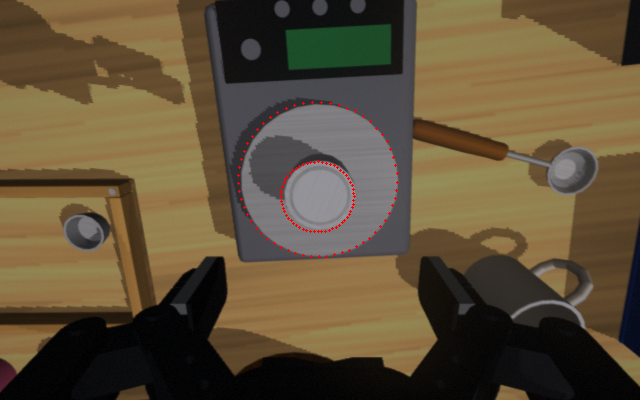

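```bash
python3 -m crank '[{"delta_rot":[0,0,8],"xyz":[0.002,-0.03,0],"fingers":-1},{"delta_rot":[0,0,16],"xyz":[0.003,-0.07,0],"fingers":-1},{"delta_rot":[0,0,24],"xyz":[0.005,-0.115,0],"fingers":-1},{"delta_rot":[0,0,32],"xyz":[0.007,-0.16,0],"fingers":-1},{"delta_rot":[0,0,40],"xyz":[0.009,-0.205,0],"fingers":-1},{"delta_rot":[0,0,48],"xyz":[0.012,-0.25,0],"fingers":-1},{"delta_rot":[0,0,56],"xyz":[0.015,-0.295,0],"fingers":-1},{"delta_rot":[0,0,64],"xyz":[0.017,-0.34,0],"fingers":-1},{"delta_rot":[0,0,72],"xyz":[0.019,-0.385,0],"fingers":-1},{"delta_rot":[0,0,80],"xyz":[0.022,-0.43,0],"fingers":-1}]'
python3 -m crank '[{"delta_rot":[0,0,6],"xyz":[-0.045,-0.003,0],"fingers":-1},{"delta_rot":[0,0,6],"xyz":[-0.09,-0.006,0],"fingers":-1},{"delta_rot":[0,0,6],"xyz":[-0.135,-0.009,0],"fingers":-1},{"delta_rot":[0,0,6],"xyz":[-0.18,-0.012,0],"fingers":-1},{"delta_rot":[0,0,6],"xyz":[-0.22,-0.014,0],"fingers":-1},{"delta_rot":[0,0,6],"xyz":[-0.25,-0.016,0],"fingers":-1},{"delta_rot":[0,0,6],"xyz":[-0.25,-0.016,0],"fingers":-1},{"delta_rot":[0,0,6],"xyz":[-0.25,-0.016,0],"fingers":-1}]'
python3 - <<'E'
from h import *
to(.3845,-.3365,.038); lids(cam('wrist'))
E
```

```text
t: 33.45
eef_pos: [0.425, -0.0839, 0.1947]
tool_rot: [-0.001, 0.688, 0.726, -0.001]
contact_force: [1.2, -0.0, 0.7]
gripper_width: 1.0
grasp_force: 0.0
t: 34.25
eef_pos: [0.4239, -0.3327, 0.1943]
tool_rot: [-0.001, 0.724, 0.69, -0.001]
contact_force: [-0.0, 0.6, -0.6]
gripper_width: 1.002
grasp_force: 0.0
[ 0.4239 -0.3327  0.1943] toolx [0.048 0.999] tooly [ 0.999 -0.048]
tool delta [-0.0058 -0.0387  0.1564]
[ 496  157   79   74 4420] [535.04819005 194.1199095 ] [ 0.584  -0.3335  0.1   ]
[ 243  176   60   58 2665] [272.69981238 204.74746717] [ 0.3872 -0.3325  0.1   ]
[ 383  183   38   39 1128] [401.44060284 202.71365248] [ 0.4844 -0.3355  0.1   ]
```

```bash
python3 -m crank '[{"delta_rot":[0,0,0],"xyz":[-0.005,-0.039,0],"fingers":-1},{"delta_rot":[0,0,0],"xyz":[-0.005,-0.039,0.01],"fingers":-1},{"delta_rot":[0,0,0],"xyz":[-0.005,-0.039,0.04],"fingers":-1},{"delta_rot":[0,0,0],"xyz":[-0.005,-0.039,0.075],"fingers":-1},{"delta_rot":[0,0,0],"xyz":[-0.005,-0.039,0.11],"fingers":-1},{"delta_rot":[0,0,0],"xyz":[-0.005,-0.039,0.14],"fingers":-1},{"delta_rot":[0,0,0],"xyz":[-0.005,-0.039,0.155],"fingers":-1},{"delta_rot":[0,0,0],"xyz":[-0.005,-0.039,0.155],"fingers":-1}]'
python3 -m crank '[{"delta_rot":[0,0,0],"xyz":[0,0,0],"fingers":1},{"delta_rot":[0,0,0],"xyz":[0,0,0],"fingers":1},{"delta_rot":[0,0,0],"xyz":[0,0,0],"fingers":1},{"delta_rot":[0,0,0],"xyz":[0,0,0],"fingers":1},{"delta_rot":[0,0,0],"xyz":[0,0,0],"fingers":1},{"delta_rot":[0,0,0],"xyz":[0,0,0],"fingers":1},{"delta_rot":[0,0,0],"xyz":[0,0,0],"fingers":1}]' 40
python3 -m crank '[{"delta_rot":[0,0,0],"xyz":[0,0,-0.01],"fingers":1},{"delta_rot":[0,0,0],"xyz":[0,0,-0.03],"fingers":1},{"delta_rot":[0,0,0],"xyz":[0,0,-0.055],"fingers":1},{"delta_rot":[0,0,0],"xyz":[0,0,-0.08],"fingers":1},{"delta_rot":[0,0,0],"xyz":[0,0,-0.105],"fingers":1},{"delta_rot":[0,0,0],"xyz":[0,0,-0.13],"fingers":1},{"delta_rot":[0,0,0],"xyz":[0,0,-0.15],"fingers":1},{"delta_rot":[0,0,0],"xyz":[0,0,-0.15],"fingers":1}]'
python3 - <<'E'
from h import *
to(.5985,.081,.19)
E
```

```text
t: 35.1
eef_pos: [0.3851, -0.3342, 0.0391]
tool_rot: [-0.002, 0.723, 0.691, -0.0]
contact_force: [0.7, 0.3, -0.3]
gripper_width: 1.004
grasp_force: 0.0
t: 35.8
eef_pos: [0.3866, -0.3366, 0.0423]
tool_rot: [0.001, 0.723, 0.69, 0.001]
contact_force: [-0.9, 1.1, 7.0]
gripper_width: 0.625
grasp_force: 42.9
t: 36.6
eef_pos: [0.3871, -0.3371, 0.1937]
tool_rot: [0.003, 0.723, 0.69, 0.001]
contact_force: [-0.2, -0.1, -2.3]
gripper_width: 0.625
grasp_force: 43.4
[ 0.3871 -0.3371  0.1937] toolx [0.047 0.999] tooly [ 0.999 -0.047]
tool delta [0.4275 0.1916 0.004 ]
```

```bash
python3 -m crank '[{"delta_rot":[0,0,0],"xyz":[0.018,0.008,0],"fingers":1},{"delta_rot":[0,0,0],"xyz":[0.055,0.025,0],"fingers":1},{"delta_rot":[0,0,0],"xyz":[0.095,0.043,0],"fingers":1},{"delta_rot":[0,0,0],"xyz":[0.135,0.061,0],"fingers":1},{"delta_rot":[0,0,0],"xyz":[0.175,0.079,0],"fingers":1},{"delta_rot":[0,0,0],"xyz":[0.215,0.097,0],"fingers":1},{"delta_rot":[0,0,0],"xyz":[0.255,0.115,0],"fingers":1},{"delta_rot":[0,0,0],"xyz":[0.295,0.133,0],"fingers":1},{"delta_rot":[0,0,0],"xyz":[0.33,0.149,0],"fingers":1},{"delta_rot":[0,0,0],"xyz":[0.36,0.162,0],"fingers":1}]'
python3 -m crank '[{"delta_rot":[0,0,0],"xyz":[0.035,0.016,0],"fingers":1},{"delta_rot":[0,0,0],"xyz":[0.06,0.027,0],"fingers":1},{"delta_rot":[0,0,0],"xyz":[0.068,0.03,0],"fingers":1},{"delta_rot":[0,0,0],"xyz":[0.068,0.03,0],"fingers":1},{"delta_rot":[0,0,0],"xyz":[0.068,0.03,0],"fingers":1},{"delta_rot":[0,0,0],"xyz":[0.068,0.03,0],"fingers":1}]'
python3 - <<'E'
from h import *
to(.5985,.081,.046)
E
```

```text
t: 37.6
eef_pos: [0.5645, 0.0187, 0.1897]
tool_rot: [-0.001, 0.723, 0.691, -0.0]
contact_force: [-0.2, 0.9, -2.0]
gripper_width: 0.62
grasp_force: 43.2
t: 38.2
eef_pos: [0.5969, 0.0805, 0.1907]
tool_rot: [-0.0, 0.724, 0.689, -0.0]
contact_force: [0.5, -0.1, -3.4]
gripper_width: 0.626
grasp_force: 43.2
[0.5969 0.0805 0.1907] toolx [0.049 0.999] tooly [ 0.999 -0.049]
tool delta [0.0007 0.0016 0.1447]
```

```bash
python3 -m crank '[{"delta_rot":[0,0,0],"xyz":[0.0005,0.001,0.01],"fingers":1},{"delta_rot":[0,0,0],"xyz":[0.0005,0.001,0.04],"fingers":1},{"delta_rot":[0,0,0],"xyz":[0.0005,0.001,0.07],"fingers":1},{"delta_rot":[0,0,0],"xyz":[0.0005,0.001,0.1],"fingers":1},{"delta_rot":[0,0,0],"xyz":[0.0005,0.001,0.125],"fingers":1},{"delta_rot":[0,0,0],"xyz":[0.0005,0.001,0.138],"fingers":1},{"delta_rot":[0,0,0],"xyz":[0.0005,0.001,0.142],"fingers":1},{"delta_rot":[0,0,0],"xyz":[0.0005,0.001,0.143],"fingers":1},{"delta_rot":[0,0,0],"xyz":[0.0005,0.001,0.144],"fingers":1},{"delta_rot":[0,0,0],"xyz":[0.0005,0.001,0.144],"fingers":1}]'
python3 -m crank '[{"delta_rot":[0,0,0],"xyz":[0,0,0.001],"fingers":1},{"delta_rot":[0,0,0],"xyz":[0,0,0.002],"fingers":1},{"delta_rot":[0,0,0],"xyz":[0,0,0.002],"fingers":1}]'
python3 -m crank '[{"delta_rot":[0,0,0],"xyz":[0,0,0.001],"fingers":1},{"delta_rot":[0,0,0],"xyz":[0,0,0.001],"fingers":1}]'
```

```text
t: 39.2
eef_pos: [0.5994, 0.0831, 0.0479]
tool_rot: [0.0, 0.723, 0.69, 0.001]
contact_force: [0.1, 0.3, -2.0]
gripper_width: 0.627
grasp_force: 43.1
t: 39.5
eef_pos: [0.5992, 0.0833, 0.0463]
tool_rot: [-0.0, 0.723, 0.69, 0.001]
contact_force: [-3.1, 0.2, 8.0]
gripper_width: 0.627
grasp_force: 44.5
t: 39.7
eef_pos: [0.5993, 0.0833, 0.0463]
tool_rot: [-0.0, 0.723, 0.69, 0.001]
contact_force: [-7.3, 0.7, 17.2]
gripper_width: 0.62
grasp_force: 45.6
```

```bash
python3 -m crank '[{"delta_rot":[0,0,0],"xyz":[0,0,-0.002],"fingers":1},{"delta_rot":[0,0,0],"xyz":[0,0,-0.002],"fingers":0.3},{"delta_rot":[0,0,0],"xyz":[0,0,-0.002],"fingers":-0.5},{"delta_rot":[0,0,0],"xyz":[0,0,-0.002],"fingers":-1},{"delta_rot":[0,0,0],"xyz":[0,0,-0.002],"fingers":-1},{"delta_rot":[0,0,0],"xyz":[0,0,-0.002],"fingers":-1},{"delta_rot":[0,0,0],"xyz":[0,0,-0.03],"fingers":-1},{"delta_rot":[0,0,0],"xyz":[0,0,-0.07],"fingers":-1},{"delta_rot":[0,0,0],"xyz":[0,0,-0.115],"fingers":-1},{"delta_rot":[0,0,0],"xyz":[0,0,-0.15],"fingers":-1}]'
python3 -m crank '[{"delta_rot":[0,0,0],"xyz":[-0.03,0,0],"fingers":-1},{"delta_rot":[0,0,0],"xyz":[-0.07,0.001,0],"fingers":-1},{"delta_rot":[0,0,1],"xyz":[-0.115,0.001,0],"fingers":-1},{"delta_rot":[0,0,2],"xyz":[-0.16,0.002,0],"fingers":-1},{"delta_rot":[0,0,3],"xyz":[-0.205,0.003,0],"fingers":-1},{"delta_rot":[0,0,4],"xyz":[-0.25,0.004,0],"fingers":-1},{"delta_rot":[0,0,4],"xyz":[-0.3,0.005,0],"fingers":-1},{"delta_rot":[0,0,4],"xyz":[-0.35,0.006,0],"fingers":-1},{"delta_rot":[0,0,4],"xyz":[-0.395,0.006,0],"fingers":-1},{"delta_rot":[0,0,4],"xyz":[-0.42,0.006,0],"fingers":-1}]'
python3 -m crank '[{"delta_rot":[0,0,0],"xyz":[0,0,0],"fingers":-1},{"delta_rot":[0,0,0],"xyz":[0,0,0],"fingers":-1}]'
python3 - <<'E'
from h import *
to(.5855,-.3375,.039); c=cam('top'); lids(c)
E
```

```text
t: 40.7
eef_pos: [0.5991, 0.0827, 0.1962]
tool_rot: [0.0, 0.724, 0.69, 0.001]
contact_force: [1.5, 0.4, -0.6]
gripper_width: 1.001
grasp_force: 0.0
t: 41.7
eef_pos: [0.5832, -0.3419, 0.194]
tool_rot: [0.001, 0.749, 0.663, -0.001]
contact_force: [-0.4, 0.8, 0.6]
gripper_width: 1.001
grasp_force: 0.0
t: 41.9
eef_pos: [0.5848, -0.3369, 0.1934]
tool_rot: [-0.0, 0.747, 0.664, 0.0]
contact_force: [0.6, 0.4, -0.1]
gripper_width: 1.001
grasp_force: 0.0
[ 0.5848 -0.3369  0.1934] toolx [0.117 0.993] tooly [ 0.993 -0.117]
tool delta [-0.0006  0.0008  0.1544]
[273 183  20  20 312] [282.52884615 192.42307692] [0.5973 0.0803 0.1   ]
[465 188  26  26 520] [477.58269231 200.13461538] [ 0.5842 -0.3336  0.1   ]
[474 243  14  12 112] [480.59821429 247.72321429] [ 0.4839 -0.3355  0.1   ]
```

```bash
python3 -m crank '[{"delta_rot":[0,0,0],"xyz":[-0.0005,0.0005,0.02],"fingers":-1},{"delta_rot":[0,0,0],"xyz":[-0.0005,0.0005,0.05],"fingers":-1},{"delta_rot":[0,0,0],"xyz":[-0.0005,0.0005,0.08],"fingers":-1},{"delta_rot":[0,0,0],"xyz":[-0.0005,0.0005,0.11],"fingers":-1},{"delta_rot":[0,0,0],"xyz":[-0.0005,0.0005,0.14],"fingers":-1},{"delta_rot":[0,0,0],"xyz":[-0.0005,0.0005,0.154],"fingers":-1},{"delta_rot":[0,0,0],"xyz":[-0.0005,0.0005,0.154],"fingers":-1}]'
python3 -m crank '[{"delta_rot":[0,0,0],"xyz":[0,0,0],"fingers":1},{"delta_rot":[0,0,0],"xyz":[0,0,0],"fingers":1},{"delta_rot":[0,0,0],"xyz":[0,0,0],"fingers":1},{"delta_rot":[0,0,0],"xyz":[0,0,0],"fingers":1},{"delta_rot":[0,0,0],"xyz":[0,0,0],"fingers":1},{"delta_rot":[0,0,0],"xyz":[0,0,0],"fingers":1},{"delta_rot":[0,0,0],"xyz":[0,0,0],"fingers":1}]' 40
python3 -m crank '[{"delta_rot":[0,0,0],"xyz":[0,0,-0.01],"fingers":1},{"delta_rot":[0,0,0],"xyz":[0,0,-0.03],"fingers":1},{"delta_rot":[0,0,0],"xyz":[0,0,-0.055],"fingers":1},{"delta_rot":[0,0,0],"xyz":[0,0,-0.08],"fingers":1},{"delta_rot":[0,0,0],"xyz":[0,0,-0.105],"fingers":1},{"delta_rot":[0,0,0],"xyz":[0,0,-0.125],"fingers":1},{"delta_rot":[0,0,0],"xyz":[0,0,-0.14],"fingers":1},{"delta_rot":[0,0,0],"xyz":[0,0,-0.14],"fingers":1}]'
python3 -m crank '[{"delta_rot":[0,0,0],"xyz":[0.015,-0.002,0],"fingers":1},{"delta_rot":[0,0,0],"xyz":[0.045,-0.005,0],"fingers":1},{"delta_rot":[0,0,0],"xyz":[0.085,-0.01,0],"fingers":1},{"delta_rot":[0,0,0],"xyz":[0.125,-0.014,0],"fingers":1},{"delta_rot":[0,0,0],"xyz":[0.165,-0.018,0],"fingers":1},{"delta_rot":[0,0,0],"xyz":[0.205,-0.023,0],"fingers":1},{"delta_rot":[0,0,0],"xyz":[0.24,-0.027,0],"fingers":1},{"delta_rot":[0,0,0],"xyz":[0.265,-0.03,0],"fingers":1},{"delta_rot":[0,0,0],"xyz":[0.28,-0.032,0],"fingers":1},{"delta_rot":[0,0,0],"xyz":[0.28,-0.032,0],"fingers":1}]'
python3 -m crank '[{"delta_rot":[0,0,0],"xyz":[0,0,0],"fingers":1},{"delta_rot":[0,0,0],"xyz":[0,0,0],"fingers":1}]'
python3 - <<'E'
from h import *
to(.586,-.055,.046)
E
```

```text
t: 42.65
eef_pos: [0.585, -0.3348, 0.0378]
tool_rot: [-0.002, 0.746, 0.666, -0.0]
contact_force: [-0.1, 0.2, -0.1]
gripper_width: 1.001
grasp_force: 0.0
t: 43.35
eef_pos: [0.5867, -0.338, 0.0419]
tool_rot: [0.001, 0.747, 0.665, 0.001]
contact_force: [-0.0, 1.1, 7.3]
gripper_width: 0.711
grasp_force: 45.0
t: 44.15
eef_pos: [0.5864, -0.3382, 0.1823]
tool_rot: [0.002, 0.747, 0.665, 0.001]
contact_force: [0.4, 1.2, -3.0]
gripper_width: 0.709
grasp_force: 44.5
t: 45.15
eef_pos: [0.5856, -0.0521, 0.1786]
tool_rot: [-0.001, 0.746, 0.666, -0.0]
contact_force: [0.1, 0.5, -2.6]
gripper_width: 0.711
grasp_force: 44.4
t: 45.35
eef_pos: [0.5859, -0.0577, 0.1797]
tool_rot: [0.0, 0.748, 0.664, -0.0]
contact_force: [0.6, -1.1, -2.4]
gripper_width: 0.706
grasp_force: 44.4
[ 0.5859 -0.0577  0.1797] toolx [0.119 0.993] tooly [ 0.993 -0.119]
tool delta [ 0.0028 -0.0002  0.1337]
```

```bash
python3 -m crank '[{"delta_rot":[0,0,0],"xyz":[0.0015,0,0.01],"fingers":1},{"delta_rot":[0,0,0],"xyz":[0.0015,0,0.035],"fingers":1},{"delta_rot":[0,0,0],"xyz":[0.0015,0,0.065],"fingers":1},{"delta_rot":[0,0,0],"xyz":[0.0015,0,0.095],"fingers":1},{"delta_rot":[0,0,0],"xyz":[0.0015,0,0.118],"fingers":1},{"delta_rot":[0,0,0],"xyz":[0.0015,0,0.128],"fingers":1},{"delta_rot":[0,0,0],"xyz":[0.0015,0,0.132],"fingers":1},{"delta_rot":[0,0,0],"xyz":[0.0015,0,0.133],"fingers":1},{"delta_rot":[0,0,0],"xyz":[0.0015,0,0.134],"fingers":1},{"delta_rot":[0,0,0],"xyz":[0.0015,0,0.134],"fingers":1}]'
python3 -m crank '[{"delta_rot":[0,0,0],"xyz":[0,0,0.001],"fingers":1},{"delta_rot":[0,0,0],"xyz":[0,0,0.002],"fingers":1},{"delta_rot":[0,0,0],"xyz":[0,0,0.002],"fingers":1}]'
```

```text
t: 46.35
eef_pos: [0.5872, -0.0541, 0.0467]
tool_rot: [0.001, 0.747, 0.665, 0.001]
contact_force: [-0.3, -0.1, -2.7]
gripper_width: 0.705
grasp_force: 44.3
t: 46.65
eef_pos: [0.5871, -0.0539, 0.0458]
tool_rot: [0.0, 0.747, 0.665, 0.001]
contact_force: [-4.2, 1.9, 13.5]
gripper_width: 0.706
grasp_force: 46.0
```

```bash
python3 -m crank '[{"delta_rot":[0,0,0],"xyz":[0,0,-0.001],"fingers":1},{"delta_rot":[0,0,0],"xyz":[0,0,-0.001],"fingers":0.3},{"delta_rot":[0,0,0],"xyz":[0,0,-0.001],"fingers":-0.5},{"delta_rot":[0,0,0],"xyz":[0,0,-0.001],"fingers":-1},{"delta_rot":[0,0,0],"xyz":[0,0,-0.001],"fingers":-1},{"delta_rot":[0,0,0],"xyz":[0,0,-0.001],"fingers":-1},{"delta_rot":[0,0,0],"xyz":[0,0,-0.03],"fingers":-1},{"delta_rot":[0,0,0],"xyz":[0,0,-0.07],"fingers":-1},{"delta_rot":[0,0,0],"xyz":[0,0,-0.115],"fingers":-1},{"delta_rot":[0,0,0],"xyz":[0,0,-0.15],"fingers":-1}]'
python3 -m crank '[{"delta_rot":[0,0,-8],"xyz":[-0.02,-0.005,0],"fingers":-1},{"delta_rot":[0,0,-16],"xyz":[-0.05,-0.012,0],"fingers":-1},{"delta_rot":[0,0,-24],"xyz":[-0.08,-0.019,0],"fingers":-1},{"delta_rot":[0,0,-32],"xyz":[-0.11,-0.026,0],"fingers":-1},{"delta_rot":[0,0,-40],"xyz":[-0.14,-0.033,0],"fingers":-1},{"delta_rot":[0,0,-48],"xyz":[-0.175,-0.04,0],"fingers":-1},{"delta_rot":[0,0,-56],"xyz":[-0.21,-0.048,0],"fingers":-1},{"delta_rot":[0,0,-64],"xyz":[-0.24,-0.056,0],"fingers":-1},{"delta_rot":[0,0,-72],"xyz":[-0.27,-0.063,0],"fingers":-1},{"delta_rot":[0,0,-80],"xyz":[-0.292,-0.068,0],"fingers":-1}]'
python3 -m crank '[{"delta_rot":[0,0,-8],"xyz":[0,0,0],"fingers":-1},{"delta_rot":[0,0,-10],"xyz":[0,0,0],"fingers":-1},{"delta_rot":[0,0,-10],"xyz":[0,0,0],"fingers":-1},{"delta_rot":[0,0,-10],"xyz":[0,0,0],"fingers":-1}]'
python3 - <<'E'
from h import *
to(.485,-.3375,.038); lids(cam('wrist')); lids(cam('top'))
E
```

```text
t: 47.65
eef_pos: [0.5868, -0.0544, 0.1961]
tool_rot: [0.001, 0.747, 0.665, 0.0]
contact_force: [0.7, 0.4, -0.1]
gripper_width: 1.0
grasp_force: 0.0
t: 48.65
eef_pos: [0.4835, -0.3385, 0.1938]
tool_rot: [-0.0, 0.143, 0.99, -0.0]
contact_force: [-0.6, -1.3, -0.2]
gripper_width: 1.004
grasp_force: 0.0
t: 49.05
eef_pos: [0.4849, -0.3362, 0.1937]
tool_rot: [-0.0, 0.059, 0.998, 0.0]
contact_force: [1.3, 0.5, -1.0]
gripper_width: 0.999
grasp_force: 0.0
[ 0.4849 -0.3362  0.1937] toolx [-0.993  0.117] tooly [0.117 0.993]
tool delta [-0.0003 -0.0013  0.1557]
[ 302  182   39   37 1123] [320.86464826 200.12911843] [ 0.4838 -0.3366  0.1   ]
[273 183  20  20 312] [282.53205128 192.48397436] [0.5971 0.0803 0.1   ]
[334 186  26  26 522] [346.17816092 198.09386973] [ 0.5863 -0.0542  0.1   ]
```

```bash
python3 -m crank '[{"delta_rot":[0,0,0],"xyz":[0,-0.001,0.02],"fingers":-1},{"delta_rot":[0,0,0],"xyz":[0,-0.001,0.05],"fingers":-1},{"delta_rot":[0,0,0],"xyz":[0,-0.001,0.08],"fingers":-1},{"delta_rot":[0,0,0],"xyz":[0,-0.001,0.11],"fingers":-1},{"delta_rot":[0,0,0],"xyz":[0,-0.001,0.14],"fingers":-1},{"delta_rot":[0,0,0],"xyz":[0,-0.001,0.155],"fingers":-1},{"delta_rot":[0,0,0],"xyz":[0,-0.001,0.155],"fingers":-1}]'
python3 -m crank '[{"delta_rot":[0,0,0],"xyz":[0,0,0],"fingers":1},{"delta_rot":[0,0,0],"xyz":[0,0,0],"fingers":1},{"delta_rot":[0,0,0],"xyz":[0,0,0],"fingers":1},{"delta_rot":[0,0,0],"xyz":[0,0,0],"fingers":1},{"delta_rot":[0,0,0],"xyz":[0,0,0],"fingers":1},{"delta_rot":[0,0,0],"xyz":[0,0,0],"fingers":1},{"delta_rot":[0,0,0],"xyz":[0,0,0],"fingers":1}]' 40
python3 -m crank '[{"delta_rot":[0,0,0],"xyz":[0,0,-0.01],"fingers":1},{"delta_rot":[0,0,0],"xyz":[0,0,-0.03],"fingers":1},{"delta_rot":[0,0,0],"xyz":[0,0,-0.055],"fingers":1},{"delta_rot":[0,0,0],"xyz":[0,0,-0.08],"fingers":1},{"delta_rot":[0,0,0],"xyz":[0,0,-0.105],"fingers":1},{"delta_rot":[0,0,0],"xyz":[0,0,-0.13],"fingers":1},{"delta_rot":[0,0,0],"xyz":[0,0,-0.15],"fingers":1},{"delta_rot":[0,0,0],"xyz":[0,0,-0.15],"fingers":1}]'
python3 -m crank '[{"delta_rot":[0,0,0],"xyz":[0,0.02,0],"fingers":1},{"delta_rot":[0,0,0],"xyz":[0.001,0.06,0],"fingers":1},{"delta_rot":[0,0,0],"xyz":[0.002,0.105,0],"fingers":1},{"delta_rot":[0,0,0],"xyz":[0.003,0.15,0],"fingers":1},{"delta_rot":[0,0,0],"xyz":[0.004,0.195,0],"fingers":1},{"delta_rot":[0,0,0],"xyz":[0.005,0.24,0],"fingers":1},{"delta_rot":[0,0,0],"xyz":[0.005,0.285,0],"fingers":1},{"delta_rot":[0,0,0],"xyz":[0.005,0.325,0],"fingers":1},{"delta_rot":[0,0,0],"xyz":[0.005,0.35,0],"fingers":1},{"delta_rot":[0,0,0],"xyz":[0.005,0.357,0],"fingers":1}]'
python3 -m crank '[{"delta_rot":[0,0,0],"xyz":[0,0,0],"fingers":1},{"delta_rot":[0,0,0],"xyz":[0,0,0],"fingers":1},{"delta_rot":[0,0,0],"xyz":[0,0,0],"fingers":1}]'
python3 - <<'E'
from h import *
to(.521,.018,.046)
E
```

```text
t: 49.85
eef_pos: [0.4837, -0.3362, 0.0369]
tool_rot: [-0.002, 0.058, 0.998, 0.001]
contact_force: [-0.3, 0.4, -1.1]
gripper_width: 1.0
grasp_force: 0.0
t: 50.55
eef_pos: [0.4861, -0.3379, 0.0406]
tool_rot: [0.001, 0.058, 0.998, -0.001]
contact_force: [-0.6, -0.1, 6.5]
gripper_width: 0.633
grasp_force: 43.2
t: 51.35
eef_pos: [0.4862, -0.3383, 0.1923]
tool_rot: [0.003, 0.058, 0.998, -0.001]
contact_force: [0.8, -0.3, -2.6]
gripper_width: 0.632
grasp_force: 42.7
t: 52.35
eef_pos: [0.5208, 0.0218, 0.188]
tool_rot: [-0.001, 0.055, 0.998, 0.0]
contact_force: [-0.1, 0.1, -2.0]
gripper_width: 0.633
grasp_force: 42.8
t: 52.65
eef_pos: [0.521, 0.016, 0.1886]
tool_rot: [-0.0, 0.06, 0.998, -0.0]
contact_force: [0.1, -0.7, -1.9]
gripper_width: 0.632
grasp_force: 42.8
[0.521  0.016  0.1886] toolx [-0.993  0.119] tooly [0.119 0.993]
tool delta [0.0002 0.0021 0.1426]
```

```bash
python3 -m crank '[{"delta_rot":[0,0,0],"xyz":[0,0,0.01],"fingers":1},{"delta_rot":[0,0,0],"xyz":[0,0,0.04],"fingers":1},{"delta_rot":[0,0,0],"xyz":[0,0,0.07],"fingers":1},{"delta_rot":[0,0,0],"xyz":[0,0,0.1],"fingers":1},{"delta_rot":[0,0,0],"xyz":[0,0,0.125],"fingers":1},{"delta_rot":[0,0,0],"xyz":[0,0,0.138],"fingers":1},{"delta_rot":[0,0,0],"xyz":[0,0,0.142],"fingers":1},{"delta_rot":[0,0,0],"xyz":[0,0,0.144],"fingers":1},{"delta_rot":[0,0,0],"xyz":[0,0,0.145],"fingers":1},{"delta_rot":[0,0,0],"xyz":[0,0,0.145],"fingers":1}]'
python3 -m crank '[{"delta_rot":[0,0,0],"xyz":[0,0,0.001],"fingers":1},{"delta_rot":[0,0,0],"xyz":[0,0,0.001],"fingers":1},{"delta_rot":[0,0,0],"xyz":[0,0,0.001],"fingers":1}]'
```

```text
t: 53.65
eef_pos: [0.5222, 0.018, 0.0448]
tool_rot: [0.001, 0.058, 0.998, 0.0]
contact_force: [-0.4, 0.7, -1.5]
gripper_width: 0.631
grasp_force: 42.8
t: 53.95
eef_pos: [0.5222, 0.0181, 0.0446]
tool_rot: [0.001, 0.058, 0.998, 0.0]
contact_force: [-3.8, -0.8, 11.2]
gripper_width: 0.631
grasp_force: 44.1
```

Release, rise, and move clear of the top camera's view to check.

```bash
python3 -m crank '[{"delta_rot":[0,0,0],"xyz":[0,0,-0.001],"fingers":1},{"delta_rot":[0,0,0],"xyz":[0,0,-0.001],"fingers":0.3},{"delta_rot":[0,0,0],"xyz":[0,0,-0.001],"fingers":-0.5},{"delta_rot":[0,0,0],"xyz":[0,0,-0.001],"fingers":-1},{"delta_rot":[0,0,0],"xyz":[0,0,-0.001],"fingers":-1},{"delta_rot":[0,0,0],"xyz":[0,0,-0.001],"fingers":-1},{"delta_rot":[0,0,0],"xyz":[0,0,-0.03],"fingers":-1},{"delta_rot":[0,0,0],"xyz":[0,0,-0.07],"fingers":-1},{"delta_rot":[0,0,0],"xyz":[0,0,-0.115],"fingers":-1},{"delta_rot":[0,0,0],"xyz":[0,0,-0.16],"fingers":-1}]'
python3 -m crank '[{"delta_rot":[0,0,0],"xyz":[0,-0.04,0],"fingers":-1},{"delta_rot":[0,0,0],"xyz":[0,-0.08,0],"fingers":-1},{"delta_rot":[0,0,0],"xyz":[0,-0.12,0],"fingers":-1},{"delta_rot":[0,0,0],"xyz":[0,-0.16,0],"fingers":-1},{"delta_rot":[0,0,0],"xyz":[0,-0.2,0],"fingers":-1},{"delta_rot":[0,0,0],"xyz":[0,-0.24,0],"fingers":-1},{"delta_rot":[0,0,0],"xyz":[0,-0.28,0],"fingers":-1},{"delta_rot":[0,0,0],"xyz":[0,-0.3,0],"fingers":-1},{"delta_rot":[0,0,0],"xyz":[0,-0.3,0],"fingers":-1},{"delta_rot":[0,0,0],"xyz":[0,-0.3,0],"fingers":-1}]'
python3 - <<'E'
from h import *
c=cam('top'); lids(c); save(c,'tend'); print(np.round(obs()['joint_vel'],3))
for k in ('dish0_mid','tin_mid'):
    for r in search_frame('top',k)[:4]: print(k,r['pixel'],round(r['score'],2),np.round(atz(c,r['pixel'],.017 if 'd' in k else .09),3))
E
```

```text
t: 54.95
eef_pos: [0.5209, 0.0178, 0.2042]
tool_rot: [-0.0, 0.058, 0.998, -0.0]
contact_force: [1.3, 0.4, 0.4]
gripper_width: 1.001
grasp_force: 0.0
t: 55.95
eef_pos: [0.4863, -0.2797, 0.2025]
tool_rot: [-0.0, 0.059, 0.998, 0.0]
contact_force: [-0.2, -0.5, -0.2]
gripper_width: 1.002
grasp_force: 0.0
[273 183  20  20 309] [282.54368932 192.42394822] [0.5973 0.0803 0.1   ]
[334 186  26  26 520] [346.16153846 198.05769231] [ 0.5864 -0.0541  0.1   ]
[307 224  12  12 104] [312.25       229.44230769] [0.5197 0.0169 0.1   ]
[-0.015 -0.004 -0.01   0.004  0.001  0.     0.   ]
dish0_mid [337.4, 234.5] 0.64 [ 0.514 -0.04   0.017]
tin_mid [312.6, 147.1] 0.93 [0.716 0.017 0.017]
tin_mid [156.7, 235.9] 0.74 [0.508 0.366 0.017]
tin_mid [363.8, 147.5] 0.7 [ 0.717 -0.102  0.017]
```

View pics/tend.png

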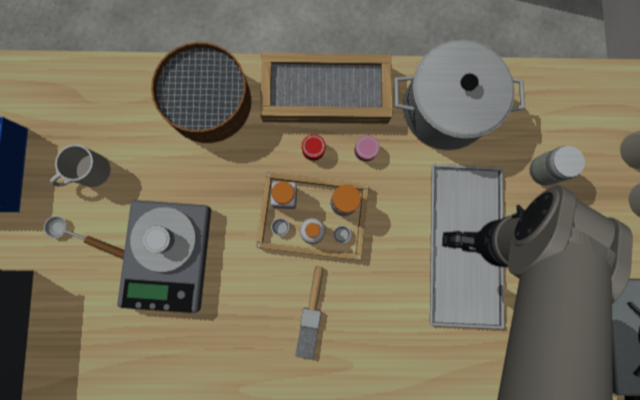

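The final top view shows the tin on the pan at (157,237). The lids at (282,192), (346,198) and (312,229) are all within about 2 mm of where they started, and the dishes have not moved.

```bash
python3 -c "
from station import job; print(job.hand_in())"
```

```text
the job is handed in; nothing more can be done
None
```

The job is handed in: the tin stands in the middle of the scale's pan, the three containers are back within about 2 mm of where they started, and the dishes did not move, going by the last camera check (the hand-in returned no verdict).

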